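Load the spring spindle of the paper-roll holder and set its brake wedge

ROBOT

A 6-joint arm with a two-finger parallel gripper is mounted at the origin on a cart in front of the work surface, level with it; the furniture and walls round the work are solid. World frame = base frame: x ahead of the robot, y to its left, z up, the work surface at z = 0. Lengths are in m, angles in rad, forces in N, time in s.
With the tool pointing down it reaches from about 0.325 to 0.75 m from the base axis. Payload 7.6 kg.
Tool frame: the origin (TCP) lies midway between the tips of the shut fingers; the grasp point (between the pads) lies 19 mm behind it (r.grip_depth is the z of the grasp point in the tool frame, in m); z points along the fingers, y is the line along which they close (so a half turn about z gives the same grasp; the last joint's range is limited). The gripper opens to 85 mm and grips with 20 to 120 N. Pads are 22 mm wide; open, the fingers measure 114 mm over their backs; the gripper's body (76 mm by 85 mm) begins 54 mm behind the grasp point. The pads swing forward as they close: fully open they stand 13 mm farther back than shut.
Start: joints at [-1.259, 0.052, 1.401, -0, 1.689, -0.07], TCP at [0.196, -0.487, 0.231] pointing down, gripper open.
Joint ranges: [-2.9, 2.9], [-0.91, 2.17], [0.12, 2.37], [-1.06, 4.2], [0.26, 2.73], [-2.93, 2.93]. Speed limits (rad/s): [2.57, 2.57, 3.01, 3.14, 3.14, 3.14].

INTERFACE

Orientations are given as a rotation vector (axis times angle).
In Python, from rig import r gives the robot as it stands.
- The arm moves only by the tool arm_command, never from a script. Its argument "increments" is a list of rows, each an object of numbers: "grip": the opening, from -1 (shut) to 1 (fully open); "dx", "dy", "dz": the shift along the tool's x, y, z scaled (see below); "rx", "ry", "rz": the turn, a rotation vector about the tool's x, y, z scaled (see below). A call has 1 to 20 rows; each row shifts and turns the commanded pose from where the row before left it, along the tool's axes as they then stand; what a row does not reach is not made up. The controller multiplies each number of a shift by 0.04 m and each number of a turn by 8 degrees. A row lasts 1/10 s, in which the tool goes at most 50 mm and 8.59 degrees, less where a joint would pass 70% of its speed; a pose out of reach is approached as far as the arm can. A call with a number of a shift or a turn outside -1 to 1 is refused whole. A call with a gripper value outside its range is refused whole. The fingers move at their own pace and stop on an object; "grip_force" is the grip in N (left out, the last holds). Time passes only in rows, so rows that do not move let the fingers close. It gives the time, the measured TCP pose, the force, the opening and the grip force at its end, in the units of the state.
- r.sense(): the state, without advancing time (a new reading comes with each control period).
- r.read_camera(name): name is "scene" or "top" or "wrist"; returns (picture, depth): 480x640x3 uint8, blue, green, red; 480x640 float32, m along the optical axis (not along the pixel's ray), 0 where there is no reading.
- r.get_calibration(name): a dict with "vfov" (degrees; the focal length in pixels is half the picture's height over the tangent of half this angle, whatever the lens; pixels are square), "cx", "cy" (the principal point, pixels), "rvec" (rotation vector, rad) and "tvec" (3), from world to camera coordinates, as OpenCV has them. Camera axes: x right, y down, z forward; pixel columns grow to the right and rows downward; lengths in m; the calibration is good to about 2 mm. A picture is of the moment at which its call begins: read the wrist's pose just before it. get_calibration takes no time and is no camera call; for the wrist camera it gives the pose at the moment of the call.
- r.finish_job(): hands the job in; it is judged then, once.
Trained networks look in the newest picture that a camera, given by its name, has taken for a name from the list of things; names that differ only in an ending like _2 or _b are one class to them, and where a whole thing is asked for, a point or a joint stands for the part that bears it (a point fixed in the world has none). Each returns a list of dicts, best first, with "score" (0 to 1); they miss things now and then, are a little off and sometimes report something else, mostly with a low value. They report only what shows in the picture. A call takes as long as a camera call.
- r.masks_of(camera, query): "pixels" (480x640 bool, what is visible of it) and "pixel" ([column, row] in pixels, amid what is visible of it).
The state is a dict: "clock": time; "joints": joint angles; "dq": joint speeds; "joint_efforts": joint torques, N m; "ee_pos": TCP position; "tcp_rot": TCP orientation; "force": force on the tool from outside, world axes, zero at the start; "ft_torque": the same for the moment, N m; "width": finger opening in m; "gripper_force": force on a finger pad.
Only numpy, scipy, OpenCV 4.12 (cv2) and the standard library are available. Lean on these libraries where they do the work, as an engineer would, in place of code of your own. Each camera call takes 0.05 s, during which the arm holds its last target. There are 200 camera calls.

TASK

Put the paper roll into the wooden roll holder: fit the spring end of its spindle into the closed cup of the left cheek, then snap the plain end down past the ramp into the pocket of the right cheek so that the spring holds the spindle level between the two cups. Then push the brake wedge in under the roll by its upright tab until it jams tight, and leave it so. Feel your way, do not ram or force anything, and leave the jars, bowl, tape and eraser round about where they are.

Things in the scene. Friction and masses are not known exactly. Their poses are not given: they have to be found in the camera images.
- holder: Brown wooden roll holder, fixed to the worktop. Origin on the worktop under the middle of the roll's seat; x away from the robot, y to the left along the seat, z up (turned up to 0.32 rad). Base 70 (x) by 232 (y) by 10 mm with a 64 mm wide tongue out to x = -102 mm for the wedge; a cheek at either end. Seated, the roll's axis is at z = 50 mm (53 once wedged), spring still pressing.
- left_cup (a point): Centre of the mouth of the left cup: a blind square hole in the inner face (y = +73 mm in the holder frame) of the left cheek, which is 50 mm wide, top at z = 88 mm. Hole x = -11 to +11 mm, z = 43 to 65 mm (to 61 in the last 5 mm), 13 mm deep. This point: (0, 73, 54) mm.
- right_cup (a point): End of the seated plain pin (0, -100, 50 mm in the holder frame): back of the pocket in the right cheek (y = -90 to -113 mm, 48 mm wide, top z = 97 mm). The cheek has a slot 20 mm wide (x), open above and toward the roll, with flared steel guides on top; slot floor z = 43 mm.
- ramp_lip (a point): Inner edge of the lip (0, -93, 63 mm in the holder frame) at the foot of the smooth steel ramp (friction about 0.2) that is the slot's end wall in the right cheek: it falls from y = -109, z = 85 mm to this lip. Under the lip (underside z = 60 mm) the pocket runs out to y = -100 mm.
- spindle: Paper roll on its spring spindle, one loose piece of about 0.2 kg. Origin at the middle of the axis; y along the axis to the spring end (starts on the left). Plain paper roll 42 mm in diameter, 110 mm long, with a square grey plate 44 x 44 x 6 mm at each end (55 to 61 mm from the middle), on which it lies on the worktop, axis 22 mm up, turned up to 0.35 rad.
- plain_pin (a point): End of the plain, fixed steel pin, 14 mm in diameter, that stands 39 mm out of its end plate (spindle y = -100 mm); it has no coil.
- spring_tip (a point): End of the spring plunger, a steel pin 14 mm thick with a coil at its root, 29 mm out of the other end plate when free (spindle y = +90 mm; whole spindle 190 mm). It presses in by up to 18 mm: 5 N to start, 0.35 N more per mm; 11 mm are needed to pass the lip, 4 remain when seated. With this end in its cup, pressing down near the plain end makes the ramp compress it, at 6 to 15 N.
- wedge (a joint): Slide of the black rubber brake wedge on the holder's tongue, m: 0 = drawn out toward the robot, grows along the holder's +x, in under the roll; range 0 to 0.065, starts at 0 to 0.012. Drags at 4 N and stays where left. Its top slopes 15 degrees; it meets the seated roll at about 0.028 and jams at about 0.046 to 0.049, where the push climbs from 5 past 9 N (20 N is forcing it).
- wedge_tab (a point): Face of the wedge's upright steel tab on the robot's side, 40 mm wide (y), 7 mm below the tab's top edge (top at z = 55 mm). With the wedge at joint value q it lies at x = q - 88 mm, y = 0, z = 48 mm in the holder frame.
- gouache_1: Small paint jar, 46 mm across and high, white lid, behind the holder; a bystander. Origin under its centre.
- gouache_2: Second such paint jar, a bystander.
- water_bowl: Small stoneware bowl, 78 mm across, 42 mm high, to the left in front; a bystander. Origin under its centre.
- masking_tape: Roll of masking tape, 98 mm across, 24 mm high, lying flat behind on the left; a bystander.
- eraser: Eraser in a sleeve, 42 x 23 x 13 mm, near the front edge on the right; a bystander.

How it is judged:
By the outcome, as a careful person would: the job done as asked, in the order asked, and still so for the second after the job is handed in, with the robot touching nothing.
It also fails if it takes over 58 s, if anything falls off the work surface, if the arm or the gripper's body presses on something with over 40 N, if the wrist force passes 120 N, or if a joint passes its speed limit or range.

## Working session

There is one attempt and no reset: what is moved stays moved. The work goes in short steps, Python scripts to look and compute and a tool call to move; the robot and the scene stay as the last step left them, time stands still between calls to the robot, and variables do not carry over. Pictures are saved under pics/ and viewed, at most 10 in all, crops included, and the job is handed in when it is done.

Besides the shell and the picture viewer there is one more tool, called by a JSON object that holds its "api" and its "payload". arm_command: Moves the arm, as the interface text tells. Shifts and turns lie within -1 to 1; 1 stands for 0.04 m of shift or 8 degrees of turn. Its arguments: {"type":"object","properties":{"increments":{"type":"array","items":{"type":"object","properties":{"grip":{"type":"number"},"dx":{"type":"number","minimum":-1,"maximum":1},"dy":{"type":"number","minimum":-1,"maximum":1},"dz":{"type":"number","minimum":-1,"maximum":1},"rx":{"type":"number","minimum":-1,"maximum":1},"ry":{"type":"number","minimum":-1,"maximum":1},"rz":{"type":"number","minimum":-1,"maximum":1}}}},"grip_force":{"type":"number"}},"required":["increments"]}

```bash
ls; mkdir -p pics; cat > h.py <<'E'
import numpy as np, cv2
from rig import r
from scipy.spatial.transform import Rotation as R
def K(c):
    f=240/np.tan(np.radians(c['vfov'])/2); return f,c['cx'],c['cy']
def cloud(cam):
    c=r.get_calibration(cam); im,d=r.read_camera(cam); f,cx,cy=K(c)
    v,u=np.mgrid[:480,:640]; P=np.stack([(u-cx)/f*d,(v-cy)/f*d,d],-1)
    M=R.from_rotvec(c['rvec']).as_matrix(); W=(P-np.array(c['tvec']))@M
    W[d==0]=np.nan
    return im,W
E
python3 - <<'E'
from h import *
s=r.sense(); print({k:np.round(v,3) for k,v in s.items()}, r.grip_depth)
for cam in ['scene','top']:
    c=r.get_calibration(cam); print(cam,c)
    im,W=cloud(cam); cv2.imwrite(f'pics/{cam}0.png',im); np.save(f'{cam}0.npy',W)
    for q in ['holder','spindle','plain_pin','spring_tip','wedge','wedge_tab','left_cup','right_cup','ramp_lip','water_bowl','gouache_1','masking_tape','eraser']:
        try:
            for m in r.masks_of(cam,q)[:2]:
                print(q,round(m['score'],2),np.round(m['pixel']),m['pixels'].sum(),np.round(np.nanmedian(W[m['pixels']],0),3))
        except Exception as e: print(q,e)
E
```

```text
pics
{'clock': np.float64(0.0), 'joints': array([-1.259,  0.053,  1.402,  0.   ,  1.689, -0.07 ]), 'dq': array([-0.   ,  0.001, -0.002,  0.001,  0.001,  0.   ]), 'joint_efforts': array([ 1.0000e-03, -3.8166e+01, -3.6019e+01, -0.0000e+00,  6.0000e-03,
       -0.0000e+00]), 'ee_pos': array([ 0.196, -0.487,  0.23 ]), 'tcp_rot': array([-3.083, -0.596,  0.   ]), 'force': array([0.512, 0.594, 0.242]), 'ft_torque': array([ 0.006,  0.01 , -0.049]), 'gripper_force': np.float64(0.0), 'width': np.float64(0.086)} -0.0187
scene {'vfov': 50.41126342706075, 'cx': 317.874609524962, 'cy': 239.4767558766326, 'rvec': array([ 2.32129812, -0.8193767 ,  0.31092226]), 'tvec': array([-0.42677327,  0.35068624,  0.80105044])}
holder 0.94 [314. 262.] 4952 [0.573 0.033 0.015]
spindle 0.9 [233. 263.] 1372 [0.429 0.118 0.039]
plain_pin 0.86 [234. 265.] 1458 [0.429 0.12  0.038]
wedge 0.55 [301. 264.] 806 [0.536 0.041 0.029]
wedge 0.34 [170. 218.] 879 [0.397 0.329 0.027]
wedge_tab 0.64 [299. 265.] 795 [0.536 0.042 0.03 ]
left_cup 0.96 [313. 264.] 4908 [0.574 0.033 0.016]
right_cup 0.9 [312. 265.] 4784 [0.574 0.032 
[... 676 characters left out ...]
2 [251. 286.] 54 [0.454 0.209 0.029]
wedge 0.71 [317. 253.] 466 [0.543 0.046 0.03 ]
wedge_tab 0.82 [314. 250.] 456 [0.543 0.046 0.03 ]
left_cup 0.78 [317. 240.] 2999 [0.578 0.041 0.013]
left_cup 0.69 [326. 155.] 300 [0.788 0.017 0.045]
right_cup 0.73 [321. 235.] 2931 [0.578 0.04  0.013]
ramp_lip 0.64 [320. 238.] 3030 [0.578 0.041 0.013]
ramp_lip 0.31 [317. 255.] 460 [0.543 0.046 0.03 ]
water_bowl 0.77 [201. 310.] 769 [0.392 0.321 0.02 ]
gouache_1 0.8 [324. 160.] 311 [0.788 0.019 0.045]
gouache_1 0.53 [297. 164.] 299 [0.766 0.095 0.045]
masking_tape 0.64 [242. 164.] 606 [0.743 0.229 0.024]
masking_tape 0.46 [317. 249.] 496 [0.544 0.046 0.029]
eraser 0.52 [416. 319.] 154 [ 0.374 -0.211  0.014]
```

```bash
python3 - <<'E'
import cv2, numpy as np
a=cv2.imread('pics/scene0.png')[150:350,130:450]; b=cv2.imread('pics/top0.png')[190:340,190:430]
a=cv2.resize(a,(480,300),interpolation=cv2.INTER_CUBIC);b=cv2.resize(b,(480,300),interpolation=cv2.INTER_CUBIC)
cv2.imwrite('pics/c0.png',np.vstack([a,b]))
E
```

```text
(no output)
```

View pics/c0.png

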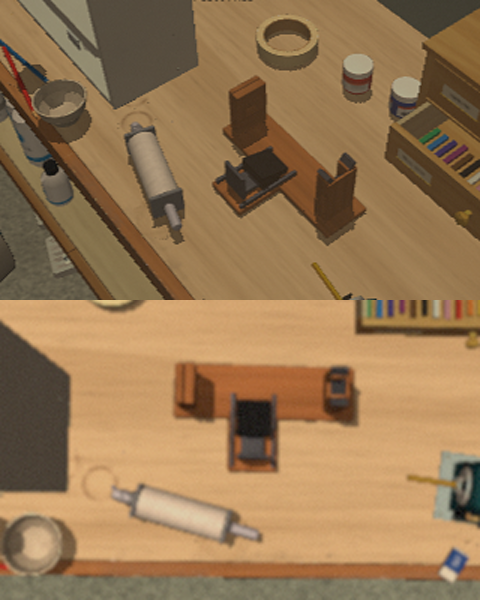

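```bash
cat >> h.py <<'E'
def boxed(Q):
    (c,s,a)=cv2.minAreaRect((Q[:,:2]*1000).astype(np.float32)); return np.round(c,1),np.round(s,1),round(a,1)
def holder_est(W,xy=(0.577,0.04)):
    Q=W.reshape(-1,3); Q=Q[~np.isnan(Q[:,0])]
    Q=Q[(np.abs(Q[:,0]-xy[0])<.09)&(np.abs(Q[:,1]-xy[1])<.16)]
    L=Q[(Q[:,2]>.080)&(Q[:,2]<.094)&(Q[:,1]>xy[1]+.03)]; Rr=Q[(Q[:,2]>.080)&(Q[:,2]<.105)&(Q[:,1]<xy[1]-.03)]
    B=Q[(Q[:,2]>.005)&(Q[:,2]<.016)]
    T=Q[(Q[:,2]>.045)&(Q[:,2]<.06)&(np.abs(Q[:,1]-xy[1])<.04)]
    for n,q in zip(['left','right','base','tab'],[L,Rr,B,T]):
        if len(q)>5: print(n,len(q),boxed(q),np.round(np.percentile(q,[5,50,95],axis=0)*1000,1).tolist())
def roll_est(W,c=(0.433,0.13)):
    Q=W.reshape(-1,3); Q=Q[~np.isnan(Q[:,0])]
    Q=Q[(np.hypot(Q[:,0]-c[0],Q[:,1]-c[1])<.12)&(Q[:,2]>.012)&(Q[:,2]<.055)]
    print('roll all',len(Q),boxed(Q))
    T=Q[Q[:,2]>.036]; m=T.mean(0); d=np.linalg.svd(T[:,:2]-m[:2],full_matrices=False)[2][0]; d*=np.sign(d[1])
    s=(Q[:,:2]-m[:2])@d; t=(T[:,:2]-m[:2])@[-d[1],d[0]]; 
    st=(T[:,:2]-m[:2])@d
    print('top strip mean',np.round(m*1000,1),'dir yaw',np.arctan2(-d[0],d[1]),'ext',np.round([s.min()*1000,s.max()*1000,st.min()*1000,st.max()*1000,t.min()*1000,t.max()*1000],1), 'zmax',np.percentile(T[:,2],98))
E
python3 - <<'E'
from h import *
for cam in ['scene','top']:
    print(cam); W=np.load(cam+'0.npy'); holder_est(W); roll_est(W)
W=np.load('top0.npy')
Q=W.reshape(-1,3); Q=Q[Q[:,2]>.1]; print(np.round(np.percentile(Q[(Q[:,1]>.1)],[0,2,50,98,100],axis=0),3))
c=r.get_calibration('wrist'); M=R.from_rotvec(c['rvec']).as_matrix(); print('wrist',c,-M.T@c['tvec'],M)
E
```

```text
scene
left 247 (array([590.4, 129.3]), array([52.1, 24.5]), 1.7) [[567.0, 118.5, 81.2], [588.8, 126.8, 88.1], [612.7, 138.8, 90.7]]
right 442 (array([616.6, -73.1]), array([ 43.5, 115.1]), 59.9) [[566.0, -112.8, 82.0], [604.4, -65.1, 90.8], [655.4, -46.9, 101.5]]
base 2420 (array([570.7,  41. ]), array([284.6, 172.1]), 84.8) [[495.3, -78.2, 7.3], [578.8, 26.5, 10.8], [620.4, 119.2, 14.1]]
tab 85 (array([505.7,  46.1]), array([ 6.5, 40.3]), 0.3) [[502.7, 27.6, 45.7], [504.8, 45.5, 54.5], [508.8, 63.8, 57.9]]
roll all 1575 (array([443.2, 109.3]), array([133.9, 192.3]), 27.4)
top strip mean [438.  125.9  42. ] dir yaw 0.044810130983574545 ext [-103.7   97.1  -96.    72.3  -68.1   41.4] zmax 0.051975395191991874
top
left 184 (array([588.9, 129.7]), array([48.5, 19.6]), 0.9) [[567.0, 120.1, 84.9], [588.8, 129.7, 88.2], [610.9, 139.3, 92.2]]
right 176 (array([616.6, -69.6]), array([ 44.7, 112.7]), 59.2) [[566.3, -96.8, 81.9], [597.5, -58.9, 92.1], [653.6, -44.6, 100.2]]
base 2136 (array([575.5,  39. ]), array([177.1, 313.7]), 0.4) [[497.2, -71.1, 6.0], [585.0, 34.3, 10.6], [621.9, 124.9, 14.8]]
tab 47 (array([505.2,  47.1]), array([ 5.2, 36.9]), 1.2) [[502.5, 29.5, 51.2], [505.2, 48.3, 55.9], [507.9, 64.8, 59.1]]
roll all 1137 (array([442.2, 109. ]), array([135.2, 192.1]), 27.4)
top strip mean [435.4 132.9  42.2] dir yaw -0.1616335674056583 ext [ -99.1   90.8  -81.5   63.1 -106.8   27.9] zmax 0.048930558037694034
[[0.102 0.1   0.1  ]
 [0.46  0.117 0.118]
 [0.602 0.32  0.414]
 [0.941 0.69  0.692]
 [0.942 0.808 0.696]]
wrist {'vfov': 71.16754984229921, 'cx': 317.8027243822223, 'cy': 237.56819534042586, 'rvec': array([-2.38699737,  1.61214133,  0.24760399]), 'tvec': array([-0.52584876, -0.04001849,  0.3808727 ])} [ 0.26658893 -0.45993324  0.37493222] [[ 0.37335456 -0.92768824 -0.00095507]
 [-0.88521704 -0.35656929  0.29874595]
 [-0.27748365 -0.11069271 -0.9543322 ]]
```

```bash
cat >> h.py <<'E'
def Rt(yaw,tilt=0):
    "tool down, tool x at yaw (deg); tilt deg about tool y, + lifts the -x_tool side (tool x points down by tilt)"
    y=np.radians(yaw); B=np.array([[np.cos(y),np.sin(y),0],[np.sin(y),-np.cos(y),0],[0,0,-1]]).T
    return R.from_matrix(B.T if False else np.column_stack([[np.cos(y),np.sin(y),0],[np.sin(y),-np.cos(y),0],[0,0,-1]]))*R.from_euler('y',-tilt,degrees=True)
def plan(p1,R1,n,p0=None,R0=None,nd=2):
    s=r.sense(); p=np.array(s['ee_pos'] if p0 is None else p0); q=R.from_rotvec(s['tcp_rot']) if R0 is None else R0
    ps=p.copy(); qs=q; dv=(qs.inv()*R1).as_rotvec()
    for i in range(1,n+1):
        tp=ps+(np.array(p1)-ps)*i/n; tq=qs*R.from_rotvec(dv*i/n)
        d=np.round(q.inv().apply(tp-p)/.04,nd); w=np.round(np.degrees((q.inv()*tq).as_rotvec())/8,nd)
        print('{'+','.join(f'"{k}":{v:g}' for k,v in zip(['dx','dy','dz','rx','ry','rz'],[*d,*w]) if v)+'},')
        p=p+q.apply(d*.04); q=q*R.from_rotvec(np.radians(w*8))
    print('end',np.round(p,4),np.round(q.as_matrix()[:,0],3)); return p,q
E
python3 - <<'E'
from h import *
W=np.load('top0.npy').reshape(-1,3)
Q=W[(W[:,2]>.1)&(W[:,0]>.3)&(W[:,0]<.7)&(W[:,1]>.1)]
for a in np.arange(.3,.7,.05):
    q=Q[(Q[:,0]>=a)&(Q[:,0]<a+.05)]
    if len(q): print(round(a,2),np.round([q[:,1].min(),np.percentile(q[:,1],5),q[:,2].max()],3))
s=r.sense(); print(R.from_rotvec(s['tcp_rot']).as_matrix().round(3), Rt(21.9).as_matrix().round(3))
plan([.44,.05,.25],Rt(100),16)
E
```

```text
0.45 [0.278 0.28  0.695]
0.5 [0.278 0.28  0.695]
0.55 [0.277 0.28  0.696]
0.6 [0.279 0.28  0.695]
[[ 0.928  0.373  0.   ]
 [ 0.373 -0.928 -0.   ]
 [-0.     0.    -1.   ]] [[ 0.928  0.373  0.   ]
 [ 0.373 -0.928  0.   ]
 [ 0.     0.    -1.   ]]
{"dx":0.67,"dy":-0.64,"dz":-0.03,"rz":-0.61},
{"dx":0.72,"dy":-0.57,"dz":-0.03,"rz":-0.61},
{"dx":0.76,"dy":-0.52,"dz":-0.03,"rz":-0.61},
{"dx":0.81,"dy":-0.45,"dz":-0.03,"rz":-0.61},
{"dx":0.84,"dy":-0.37,"dz":-0.03,"rz":-0.61},
{"dx":0.87,"dy":-0.31,"dz":-0.03,"rz":-0.61},
{"dx":0.89,"dy":-0.23,"dz":-0.02,"rz":-0.61},
{"dx":0.91,"dy":-0.15,"dz":-0.03,"rz":-0.61},
{"dx":0.92,"dy":-0.07,"dz":-0.03,"rz":-0.61},
{"dx":0.92,"dz":-0.03,"rz":-0.61},
{"dx":0.92,"dy":0.08,"dz":-0.03,"rz":-0.61},
{"dx":0.91,"dy":0.16,"dz":-0.03,"rz":-0.61},
{"dx":0.89,"dy":0.24,"dz":-0.03,"rz":-0.61},
{"dx":0.87,"dy":0.31,"dz":-0.03,"rz":-0.61},
{"dx":0.84,"dy":0.39,"dz":-0.03,"rz":-0.62},
{"dx":0.8,"dy":0.45,"dz":-0.03,"rz":-0.61},
end [0.4399 0.0501 0.2501] [-0.174  0.985 -0.   ]
```

{"api": "arm_command", "payload": {"increments": [{"grip":-0.6,"dx":0.67,"dy":-0.64,"dz":-0.03,"rz":-0.61},{"grip":-0.6,"dx":0.72,"dy":-0.57,"dz":-0.03,"rz":-0.61},{"grip":-0.6,"dx":0.76,"dy":-0.52,"dz":-0.03,"rz":-0.61},{"grip":-0.6,"dx":0.81,"dy":-0.45,"dz":-0.03,"rz":-0.61},{"grip":-0.6,"dx":0.84,"dy":-0.37,"dz":-0.03,"rz":-0.61},{"grip":-0.6,"dx":0.87,"dy":-0.31,"dz":-0.03,"rz":-0.61},{"grip":-0.6,"dx":0.89,"dy":-0.23,"dz":-0.02,"rz":-0.61},{"grip":-0.6,"dx":0.91,"dy":-0.15,"dz":-0.03,"rz":-0.61},{"grip":-0.6,"dx":0.92,"dy":-0.07,"dz":-0.03,"rz":-0.61},{"grip":-0.6,"dx":0.92,"dz":-0.03,"rz":-0.61},{"grip":-0.6,"dx":0.92,"dy":0.08,"dz":-0.03,"rz":-0.61},{"grip":-0.6,"dx":0.91,"dy":0.16,"dz":-0.03,"rz":-0.61},{"grip":-0.6,"dx":0.89,"dy":0.24,"dz":-0.03,"rz":-0.61},{"grip":-0.6,"dx":0.87,"dy":0.31,"dz":-0.03,"rz":-0.61},{"grip":-0.6,"dx":0.84,"dy":0.39,"dz":-0.03,"rz":-0.61},{"grip":-0.6,"dx":0.8,"dy":0.45,"dz":-0.03,"rz":-0.61},{"grip":-0.6},{"grip":-0.6}], "grip_force": 30}}

```text
validation failed for argument at $.in...
```

```bash
python3 - <<'E'
from h import *
print(r.sense()['clock'],r.sense()['ee_pos'])
im,W=cloud('wrist'); cv2.imwrite('pics/w1.png',im); np.save('w1.npy',W)
holder_est(W); 
for q in ['spindle','plain_pin','spring_tip','wedge_tab']:
    for m in r.masks_of('wrist',q)[:1]:
        p=m['pixels']; print(q,round(m['score'],2),m['pixel'],p.sum(),np.round(np.nanmedian(W[p],0),3))
        if q=='spindle': np.save('m1.npy',p)
E
```

```text
1.4 [ 0.19562744 -0.48722668  0.23135062]
```

View pics/w1.png

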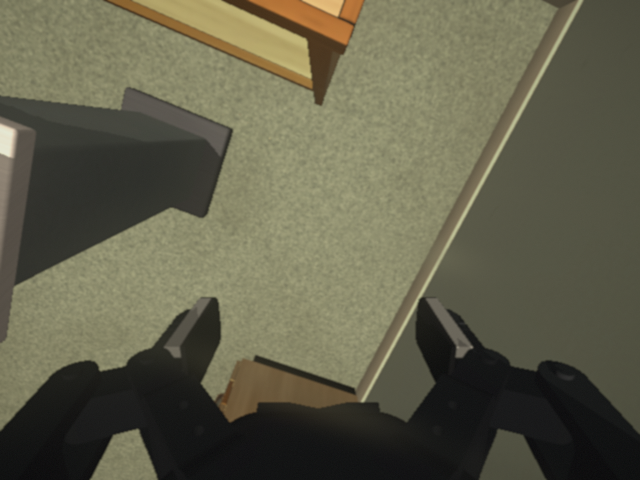

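The picture shows only the floor beneath the start pose (fingers at about (205,330) and (440,330)), because the move was refused as a whole. I'll try a short call to find out why.

{"api": "arm_command", "payload": {"increments": [{"dx":0.67,"dy":-0.64,"dz":-0.03,"rx":0,"ry":0,"rz":-0.61,"grip":-0.6}], "grip_force": 30}}

```text
clock: 1.75
ee_pos: [0.2099, -0.4547, 0.2315]
tcp_rot: [-3.056, -0.723, 0.001]
force: [0.8, -0.1, -0.6]
width: 0.0731
gripper_force: 0.0
```

{"api": "arm_command", "payload": {"increments": [{"dx":0.72,"dy":-0.57,"dz":-0.03,"rx":0,"ry":0,"rz":-0.61,"grip":-0.6},{"dx":0.76,"dy":-0.52,"dz":-0.03,"rx":0,"ry":0,"rz":-0.61,"grip":-0.6},{"dx":0.81,"dy":-0.45,"dz":-0.03,"rx":0,"ry":0,"rz":-0.61,"grip":-0.6},{"dx":0.84,"dy":-0.37,"dz":-0.03,"rx":0,"ry":0,"rz":-0.61,"grip":-0.6},{"dx":0.87,"dy":-0.31,"dz":-0.03,"rx":0,"ry":0,"rz":-0.61,"grip":-0.6},{"dx":0.89,"dy":-0.23,"dz":-0.02,"rx":0,"ry":0,"rz":-0.61,"grip":-0.6},{"dx":0.91,"dy":-0.15,"dz":-0.03,"rx":0,"ry":0,"rz":-0.61,"grip":-0.6},{"dx":0.92,"dy":-0.07,"dz":-0.03,"rx":0,"ry":0,"rz":-0.61,"grip":-0.6},{"dx":0.92,"dy":0,"dz":-0.03,"rx":0,"ry":0,"rz":-0.61,"grip":-0.6},{"dx":0.92,"dy":0.08,"dz":-0.03,"rx":0,"ry":0,"rz":-0.61,"grip":-0.6},{"dx":0.91,"dy":0.16,"dz":-0.03,"rx":0,"ry":0,"rz":-0.61,"grip":-0.6},{"dx":0.89,"dy":0.24,"dz":-0.03,"rx":0,"ry":0,"rz":-0.61,"grip":-0.6},{"dx":0.87,"dy":0.31,"dz":-0.03,"rx":0,"ry":0,"rz":-0.61,"grip":-0.6},{"dx":0.84,"dy":0.39,"dz":-0.03,"rx":0,"ry":0,"rz":-0.61,"grip":-0.6},{"dx":0.8,"dy":0.45,"dz":-0.03,"rx":0,"ry":0,"rz":-0.61,"grip":-0.6},{"dx":0,"dy":0,"dz":0,"rx":0,"ry":0,"rz":0,"grip":-0.6}], "grip_force": 30}}

```text
clock: 3.35
ee_pos: [0.4406, 0.0531, 0.2499]
tcp_rot: [-2.012, -2.412, -0.001]
force: [-0.3, -0.3, 0.4]
width: 0.0168
gripper_force: 0.0
```

```bash
python3 - <<'E'
from h import *
im,W=cloud('wrist'); cv2.imwrite('pics/w2.png',im); np.save('w2.npy',W)
holder_est(W); 
for q in ['spindle','plain_pin','spring_tip','wedge_tab']:
    for m in r.masks_of('wrist',q)[:1]:
        p=m['pixels']; print(q,round(m['score'],2),m['pixel'],p.sum(),np.round(np.nanmedian(W[p],0),3))
        np.save(f'm_{q}.npy',p)
E
```

```text
left 1447 (array([590.3, 129.2]), array([21.9, 51. ]), 89.7) [[566.3, 119.5, 85.3], [588.3, 129.3, 88.4], [611.8, 139.0, 89.8]]
right 626 (array([616.6, -58.4]), array([ 23.3, 105.9]), 73.3) [[566.4, -76.5, 81.4], [606.3, -51.6, 90.6], [663.9, -44.7, 100.7]]
base 8734 (array([556. ,  31.6]), array([231.5, 137.4]), 89.7) [[496.8, -44.3, 9.0], [584.6, 49.3, 10.6], [619.8, 128.9, 12.3]]
tab 278 (array([505.7,  46.5]), array([39. ,  6.4]), 89.8) [[502.7, 28.7, 46.4], [504.5, 47.4, 55.1], [508.1, 64.7, 56.5]]
spindle 0.81 [329.2, 123.9] 6054 [0.435 0.139 0.041]
plain_pin 0.57 [328.7, 122.0] 6147 [0.435 0.14  0.041]
spring_tip 0.73 [361.7, 52.0] 396 [0.455 0.209 0.029]
wedge_tab 0.6 [406.3, 225.2] 2462 [0.539 0.047 0.031]
```

View pics/w2.png

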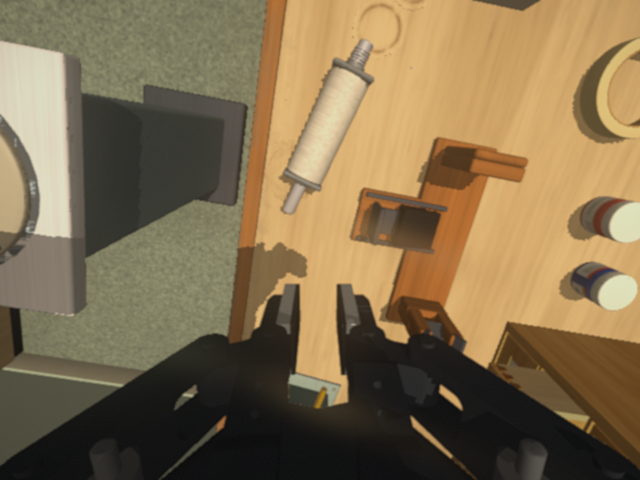

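```bash
cat >> h.py <<'E'
def base_fit(W):
    Q=W.reshape(-1,3)
    B=Q[(Q[:,2]>.0065)&(Q[:,2]<.0135)&(Q[:,0]>.47)&(Q[:,0]<.64)]
    ys=[];lo=[];hi=[]
    for y in np.arange(-.035,.11,.004):
        b=B[np.abs(B[:,1]-y)<.002]
        if len(b)>20: ys.append(y); lo.append(np.percentile(b[:,0],1)); hi.append(np.percentile(b[:,0],99))
    print(np.round(np.c_[ys,lo,hi]*1000,1)[::2].tolist())
    T=B[(B[:,0]>.495)&(B[:,0]<.545)]; print('tongue y',np.round(np.percentile(T[:,1],[1,99])*1000,1))
def spindle_fit(W,mask):
    Q=W[mask]; Q=Q[~np.isnan(Q[:,0])]; Q=Q[(Q[:,2]>.015)&(Q[:,2]<.05)]
    T=Q[Q[:,2]>.039]
    for _ in range(4):
        m=T.mean(0); d=np.linalg.svd(T[:,:2]-m[:2],full_matrices=False)[2][0]; d*=np.sign(d[1]); n=np.array([-d[1],d[0]])
        T=T[np.abs((T[:,:2]-m[:2])@n)<.012]
    s=(Q[:,:2]-m[:2])@d; k=np.abs((Q[:,:2]-m[:2])@n)<.03; s=s[k]; Q=Q[k]; w=(Q[:,:2]-m[:2])@n
    mid=m[:2]+d*(s.max()+s.min())/2
    print('m',m,'dir',d,'yaw',np.degrees(np.arctan2(-d[0],d[1])),'s',s.min(),s.max(),'width',w.min(),w.max(),'plates(z>.042)',np.percentile(s[Q[:,2]>.0428],[0,1,99,100]))
    print('spring',m[:2]+d*s.max(),'plain',m[:2]+d*s.min(),'mid',m[:2]+d*(s.max()-.090), m[:2]+d*(s.min()+.1),'ztop',np.percentile(T[:,2],95))
E
python3 - <<'E'
from h import *
W=np.load('w2.npy'); base_fit(W)
spindle_fit(W,np.load('m_spindle.npy')|np.load('m_spring_tip.npy')|np.load('m_plain_pin.npy'))
Q=W.reshape(-1,3); G=Q[(Q[:,2]>.07)&(Q[:,2]<.11)&(Q[:,1]<-.03)&(Q[:,1]>-.08)&(Q[:,0]>.55)&(Q[:,0]<.64)]
for y in np.arange(-.07,-.035,.004):
    g=G[np.abs(G[:,1]-y)<.002]
    if len(g)>5:
        x=np.sort(g[:,0]); k=np.argmax(np.diff(x)); print(round(y,3),len(g),np.round([x[0],x[k],x[k+1],x[-1]],4),g[:,2].max().round(3))
G=Q[(Q[:,2]>.085)&(Q[:,2]<.092)&(Q[:,1]>.1)&(Q[:,1]<.15)&(Q[:,0]>.55)&(Q[:,0]<.64)]; print('lc',np.percentile(G,[1,99],axis=0))
E
```

```text
[[-35.0, 554.7, 621.7], [-27.0, 554.9, 622.3], [-19.0, 554.9, 621.9], [-11.0, 554.5, 622.4], [-3.0, 554.8, 622.8], [5.0, 555.3, 622.7], [13.0, 500.1, 622.8], [21.0, 487.8, 622.5], [29.0, 487.6, 622.8], [37.0, 487.8, 623.3], [45.0, 487.8, 622.9], [53.0, 487.9, 623.5], [61.0, 488.0, 622.8], [69.0, 488.6, 622.5], [77.0, 489.5, 622.6], [85.0, 555.6, 623.8], [93.0, 555.6, 623.1], [101.0, 555.8, 623.6], [109.0, 555.9, 623.9]]
tongue y [-216.2   77.9]
m [0.43464169 0.13668858 0.04268047] dir [0.26330506 0.96471262] yaw -15.266263513012973 s -0.10283894132259958 0.08637453466317725 width -0.021983773942406408 0.021599928861177245 plates(z>.042) [-0.06380197 -0.06301437  0.0570072   0.05785717]
spring [0.45738455 0.22001518] plain [0.40756368 0.03747855] mid [0.43368709 0.13319105] [0.43389419 0.13394981] ztop 0.044803155274975526
-0.058 67 [0.565  0.5657 0.5883 0.6132] 0.1
-0.054 161 [0.5648 0.5659 0.5865 0.613 ] 0.101
-0.05 115 [0.5648 0.5775 0.5989 0.6131] 0.101
-0.046 371 [0.565  0.5788 0.599  0.6132] 0.1
lc [[0.56571253 0.11850202 0.08552309]
 [0.61441495 0.1399962  0.09032432]]
```

```bash
sed -i "s/if v)+'},')/)+',\"grip\":G},')/" h.py; python3 - <<'E'
from h import *
p,q=plan([.4233,.095,.075],Rt(74.73),6)
plan([.4233,.095,.008],Rt(74.73),3,p,q)
E
```

```text
{"dx":0.2,"dy":-0.03,"dz":0.73,"rx":0,"ry":0,"rz":0.52,"grip":G},
{"dx":0.2,"dy":-0.05,"dz":0.73,"rx":0,"ry":0,"rz":0.53,"grip":G},
{"dx":0.19,"dy":-0.07,"dz":0.73,"rx":0,"ry":0,"rz":0.52,"grip":G},
{"dx":0.19,"dy":-0.08,"dz":0.73,"rx":0,"ry":0,"rz":0.52,"grip":G},
{"dx":0.18,"dy":-0.09,"dz":0.73,"rx":0,"ry":0,"rz":0.53,"grip":G},
{"dx":0.17,"dy":-0.1,"dz":0.73,"rx":0,"ry":0,"rz":0.52,"grip":G},
end [0.4233 0.0949 0.075 ] [ 0.263  0.965 -0.   ]
{"dx":0,"dy":-0,"dz":0.56,"rx":0,"ry":0,"rz":0,"grip":G},
{"dx":0,"dy":-0,"dz":0.56,"rx":0,"ry":0,"rz":0,"grip":G},
{"dx":0,"dy":-0,"dz":0.55,"rx":0,"ry":0,"rz":0,"grip":G},
end [0.4233 0.0949 0.0082] [ 0.263  0.965 -0.   ]
```

{"api": "arm_command", "payload": {"increments": [{"dx":0.2,"dy":-0.03,"dz":0.73,"rx":0,"ry":0,"rz":0.52,"grip":1},{"dx":0.2,"dy":-0.05,"dz":0.73,"rx":0,"ry":0,"rz":0.53,"grip":1},{"dx":0.19,"dy":-0.07,"dz":0.73,"rx":0,"ry":0,"rz":0.52,"grip":1},{"dx":0.19,"dy":-0.08,"dz":0.73,"rx":0,"ry":0,"rz":0.52,"grip":1},{"dx":0.18,"dy":-0.09,"dz":0.73,"rx":0,"ry":0,"rz":0.53,"grip":1},{"dx":0.17,"dy":-0.1,"dz":0.73,"rx":0,"ry":0,"rz":0.52,"grip":1},{"dx":0,"dy":0,"dz":0,"rx":0,"ry":0,"rz":0,"grip":1}], "grip_force": 40}}

```text
clock: 4.3
ee_pos: [0.4206, 0.095, 0.0714]
tcp_rot: [-2.494, -1.905, 0.01]
force: [-0.2, -0.3, 0.0]
width: 0.0854
gripper_force: 0.0
```

```bash
python3 - <<'E'
from h import *
s=r.sense(); print(s['ee_pos'],s['width'],R.from_rotvec(s['tcp_rot']).as_matrix().round(4).tolist())
plan([.4233,.095,.008],Rt(74.73),3)
E
```

```text
[0.42057208 0.09500712 0.07136006] 0.08538458611149793 [[0.2631, 0.9647, -0.0073], [0.9648, -0.2632, -0.001], [-0.0029, -0.0068, -1.0]]
{"dx":0.01,"dy":0.03,"dz":0.53,"rx":-0.02,"ry":0.01,"rz":0,"grip":G},
{"dx":0,"dy":0.02,"dz":0.53,"rx":-0.01,"ry":0,"rz":0,"grip":G},
{"dx":0.01,"dy":0.02,"dz":0.52,"rx":-0.02,"ry":0.01,"rz":0,"grip":G},
end [0.4232 0.095  0.0081] [ 0.263  0.965 -0.   ]
```

{"api": "arm_command", "payload": {"increments": [{"dx":0,"dy":0,"dz":0.5,"rx":0,"ry":0,"rz":0,"grip":1},{"dx":0,"dy":0,"dz":0.5,"rx":0,"ry":0,"rz":0,"grip":1},{"dx":0,"dy":0,"dz":0.5,"rx":0,"ry":0,"rz":0,"grip":1},{"dx":0,"dy":0,"dz":0,"rx":0,"ry":0,"rz":0,"grip":1},{"dx":0,"dy":0,"dz":0,"rx":0,"ry":0,"rz":0,"grip":1}], "grip_force": 40}}

```text
clock: 4.8
ee_pos: [0.4243, 0.0952, 0.0164]
tcp_rot: [2.494, 1.908, 0.002]
force: [0.8, 0.0, 0.5]
width: 0.0855
gripper_force: 0.0
```

{"api": "arm_command", "payload": {"increments": [{"dx":0,"dy":0,"dz":0.2,"rx":0,"ry":0,"rz":0,"grip":1},{"dx":0,"dy":0,"dz":0,"rx":0,"ry":0,"rz":0,"grip":-1},{"dx":0,"dy":0,"dz":0,"rx":0,"ry":0,"rz":0,"grip":-1},{"dx":0,"dy":0,"dz":0,"rx":0,"ry":0,"rz":0,"grip":-1},{"dx":0,"dy":0,"dz":0,"rx":0,"ry":0,"rz":0,"grip":-1},{"dx":0,"dy":0,"dz":0,"rx":0,"ry":0,"rz":0,"grip":-1},{"dx":0,"dy":0,"dz":0,"rx":0,"ry":0,"rz":0,"grip":-1}], "grip_force": 40}}

```text
clock: 5.5
ee_pos: [0.4238, 0.0958, 0.0075]
tcp_rot: [2.495, 1.909, 0.001]
force: [-1.4, -0.2, 5.5]
width: 0.0408
gripper_force: 40.5
```

```bash
cat >> h.py <<'E'
HO=np.array([.5893,.0457,0]); HY=-0.4
MID=np.array([.039,0,-.0145])   # spindle middle in the tool frame
def tcp_for(tip_h,tilt,c=0,yaw=0):
    "TCP pose placing the spring tip (free length less c) at holder point tip_h (mm)"
    q=Rt(90+HY+yaw,tilt); t=HO+R.from_euler('z',HY,degrees=True).apply(np.array(tip_h)/1000)
    return t-q.apply(MID+[.090-c/1000,0,0]),q
E
python3 - <<'E'
from h import *
s=r.sense(); p0=s['ee_pos']; q0=R.from_rotvec(s['tcp_rot'])
p,q=plan(np.array(p0)+[0,0,.07],q0,2)
t,qt=tcp_for([0,69,56.4+60],13); print(t)
plan(t,qt,6,p,q)
E
```

```text
{"dx":0,"dy":0,"dz":-0.87,"rx":0,"ry":0,"rz":0,"grip":G},
{"dx":0,"dy":0,"dz":-0.88,"rx":0,"ry":0,"rz":0,"grip":G},
end [0.4237 0.0958 0.0775] [0.261 0.965 0.   ]
[ 0.58888143 -0.01425407  0.13129032]
{"dx":-0.26,"dy":0.78,"dz":-0.22,"rx":-0.03,"ry":-0.27,"rz":-0.31,"grip":G},
{"dx":-0.31,"dy":0.78,"dz":-0.21,"rx":-0.04,"ry":-0.27,"rz":-0.3,"grip":G},
{"dx":-0.34,"dy":0.76,"dz":-0.2,"rx":-0.03,"ry":-0.27,"rz":-0.31,"grip":G},
{"dx":-0.39,"dy":0.74,"dz":-0.17,"rx":-0.04,"ry":-0.27,"rz":-0.3,"grip":G},
{"dx":-0.42,"dy":0.73,"dz":-0.16,"rx":-0.03,"ry":-0.27,"rz":-0.31,"grip":G},
{"dx":-0.45,"dy":0.71,"dz":-0.14,"rx":-0.03,"ry":-0.27,"rz":-0.31,"grip":G},
end [ 0.5887 -0.0141  0.1314] [ 0.006  0.974 -0.225]
```

{"api": "arm_command", "payload": {"increments": [{"dx":0,"dy":0,"dz":-0.87,"rx":0,"ry":0,"rz":0,"grip":-1},{"dx":0,"dy":0,"dz":-0.88,"rx":0,"ry":0,"rz":0,"grip":-1},{"dx":-0.26,"dy":0.78,"dz":-0.22,"rx":-0.03,"ry":-0.27,"rz":-0.31,"grip":-1},{"dx":-0.31,"dy":0.78,"dz":-0.21,"rx":-0.04,"ry":-0.27,"rz":-0.3,"grip":-1},{"dx":-0.34,"dy":0.76,"dz":-0.2,"rx":-0.03,"ry":-0.27,"rz":-0.31,"grip":-1},{"dx":-0.39,"dy":0.74,"dz":-0.17,"rx":-0.04,"ry":-0.27,"rz":-0.3,"grip":-1},{"dx":-0.42,"dy":0.73,"dz":-0.16,"rx":-0.03,"ry":-0.27,"rz":-0.31,"grip":-1},{"dx":-0.45,"dy":0.71,"dz":-0.14,"rx":-0.03,"ry":-0.27,"rz":-0.31,"grip":-1},{"dx":0,"dy":0,"dz":0,"rx":0,"ry":0,"rz":0,"grip":-1},{"dx":0,"dy":0,"dz":0,"rx":0,"ry":0,"rz":0,"grip":-1},{"dx":0,"dy":0,"dz":0,"rx":0,"ry":0,"rz":0,"grip":-1}], "grip_force": 50}}

```text
clock: 6.6
ee_pos: [0.5875, -0.0138, 0.1297]
tcp_rot: [2.11, 2.096, -0.244]
force: [-0.0, 1.0, -0.8]
width: 0.0406
gripper_force: 51.4
```

```bash
cat >> h.py <<'E'
def look(tag,cams=('top','scene','wrist')):
    out=[]
    for cam in cams:
        im,W=cloud(cam); np.save(f'{tag}_{cam}.npy',W); out.append(im); cv2.imwrite(f'pics/{tag}_{cam}.png',im)
    return out
def tool():
    s=r.sense(); return np.array(s['ee_pos']),R.from_rotvec(s['tcp_rot'])
def inhold(W): return R.from_euler('z',-HY,degrees=True).apply((W-HO).reshape(-1,3))*1000
E
python3 - <<'E'
from h import *
s=r.sense(); print(s['force'],s['ft_torque'],s['width'],s['clock'])
p,q=tool(); t=p+q.apply(MID+[.09,0,0]); e=p+q.apply(MID-[.1,0,0]); print('tip,end expected',inhold(np.array([t,e])).round(1).tolist(), q.as_matrix()[:,0])
a=look('hov')
cv2.imwrite('pics/hov.png',np.vstack([np.hstack([cv2.resize(a[0][190:320,240:420],(400,290)),cv2.resize(a[1][130:330,210:450],(400,290))]),cv2.resize(a[2][0:290,140:540],(800,300))[:,:,:]]))
for cam in ['top','scene','wrist']:
    W=np.load(f'hov_{cam}.npy')
    for k in ['spring_tip','plain_pin','spindle']:
        for m in r.masks_of(cam,k)[:1]: 
            H=inhold(W[m['pixels']]); print(cam,k,round(m['score'],2),m['pixels'].sum(),np.nanpercentile(H,[2,50,98],axis=0).round(0).tolist())
            np.save(f'mk_{cam}_{k}.npy',m['pixels'])
E
```

```text
[-0.0022825   1.02897011 -0.83093415] [ 0.11844839 -0.02863478  0.0761997 ] 0.04061374877784971 6.6
tip,end expected [[-1.5, 69.5, 114.8], [-1.3, -115.6, 157.6]] [ 0.00598393  0.9743361  -0.22501857]
top plain_pin 0.53 110 [[-23.0, -112.0, 130.0], [-9.0, -94.0, 154.0], [4.0, 26.0, 164.0]]
top spindle 0.53 103 [[-23.0, -110.0, 129.0], [-9.0, -94.0, 156.0], [4.0, 29.0, 164.0]]
scene plain_pin 0.71 719 [[-23.0, -113.0, 109.0], [-6.0, -73.0, 158.0], [17.0, 61.0, 171.0]]
scene spindle 0.98 675 [[-22.0, -114.0, 110.0], [-6.0, -73.0, 159.0], [18.0, 44.0, 171.0]]
wrist spring_tip 0.92 1527 [[-9.0, 49.0, 119.0], [-1.0, 53.0, 126.0], [7.0, 57.0, 129.0]]
wrist plain_pin 0.97 40878 [[-20.0, -70.0, 125.0], [-1.0, 2.0, 149.0], [18.0, 53.0, 170.0]]
wrist spindle 0.72 40932 [[-20.0, -70.0, 126.0], [-1.0, 2.0, 149.0], [18.0, 53.0, 170.0]]
```

View pics/hov.png

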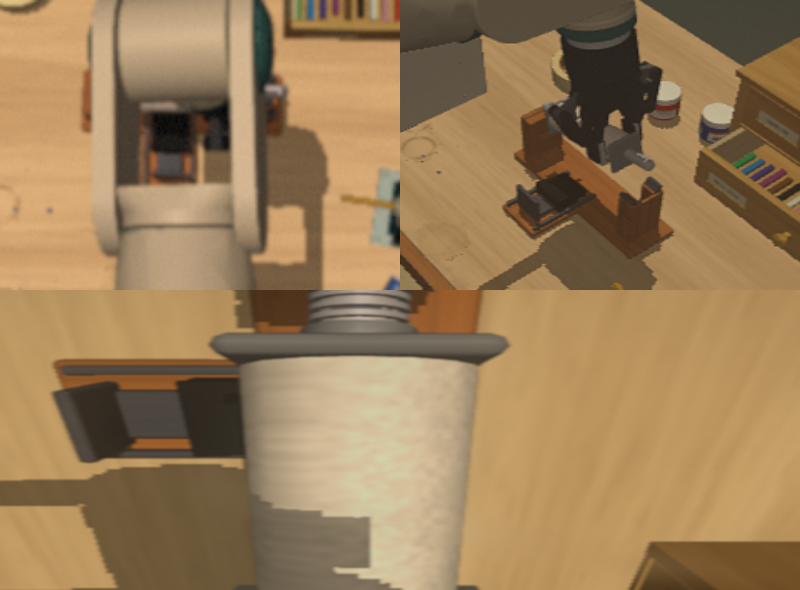

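```bash
python3 - <<'E'
from h import *
H=inhold(np.load('hov_wrist.npy')[np.load('mk_wrist_spindle.npy')])
k=(np.abs(H[:,0]+1)<4)&(H[:,1]>-45)&(H[:,1]<32); a=np.polyfit(H[k,1],H[k,2],1); print('slope deg',np.degrees(np.arctan(a[0])),'top z at 0',a[1],'expected',114.8+69.5*.231+21.55)
for y in (-40,-20,0,20,30):
    s=H[np.abs(H[:,1]-y)<1.5]; print(y,np.percentile(s[:,0],[1,99]).round(1),s[:,0][s[:,2]>s[:,2].max()-1.5].mean().round(1))
T=inhold(np.load('hov_wrist.npy')[np.load('mk_wrist_spring_tip.npy')]); print(np.percentile(T[:,0],[1,50,99]))
k=(H[:,1]>30)&(H[:,2]>0); 
Wp=inhold(np.load('hov_scene.npy')[np.load('mk_scene_spindle.npy')]); e=Wp[Wp[:,1]<-88]; print('plain pin scene',len(e),np.percentile(e,[2,50,98],axis=0).round(1).tolist())
E
```

```text
slope deg -13.279160408152306 top z at 0 152.81194596597481 expected 152.4045
-40 [-20.2  18.3] -0.9
-20 [-20.1  18.3] -1.3
0 [-20.   18.4] -0.4
20 [-19.9  18.6] -1.0
30 [-19.9  18.3] -0.4
[nan nan nan]
plain pin scene 114 [[-8.8, -115.0, 153.2], [-4.4, -104.1, 159.5], [3.4, -88.8, 165.5]]
```

```bash
python3 - <<'E'
from h import *
print(r.sense()['ee_pos'])
t,qt=tcp_for([0.3,69,56.4],13); print(t)
p,q=plan(t,qt,4)
t,qt=tcp_for([0.3,84,52.7],13); plan(t,qt,4,p,q)
E
```

```text
[ 0.58836209 -0.01412177  0.13064235]
[ 0.58918143 -0.01425616  0.07129032]
{"dx":0.08,"dy":0.01,"dz":0.36,"rx":-0,"ry":0,"rz":0,"grip":G},
{"dx":0.09,"dy":0,"dz":0.36,"rx":-0,"ry":0,"rz":0,"grip":G},
{"dx":0.08,"dy":0.01,"dz":0.36,"rx":-0.01,"ry":0,"rz":0,"grip":G},
{"dx":0.08,"dy":0,"dz":0.37,"rx":0,"ry":0,"rz":0,"grip":G},
end [ 0.5891 -0.0143  0.0712] [ 0.006  0.974 -0.225]
{"dx":0.1,"dy":0,"dz":0,"rx":0,"ry":0,"rz":0,"grip":G},
{"dx":0.09,"dy":0,"dz":0,"rx":0,"ry":0,"rz":0,"grip":G},
{"dx":0.1,"dy":0,"dz":0,"rx":0,"ry":0,"rz":0,"grip":G},
{"dx":0.1,"dy":0,"dz":0,"rx":0,"ry":0,"rz":0,"grip":G},
end [0.5892 0.0009 0.0676] [ 0.006  0.974 -0.225]
```

{"api": "arm_command", "payload": {"increments": [{"dx":0.08,"dy":0.01,"dz":0.36,"rx":0,"ry":0,"rz":0,"grip":-1},{"dx":0.09,"dy":0.01,"dz":0.36,"rx":0,"ry":0,"rz":0,"grip":-1},{"dx":0.08,"dy":0,"dz":0.36,"rx":0,"ry":0,"rz":0,"grip":-1},{"dx":0.08,"dy":0,"dz":0.37,"rx":0,"ry":0,"rz":0,"grip":-1},{"dx":0,"dy":0,"dz":0,"rx":0,"ry":0,"rz":0,"grip":-1},{"dx":0,"dy":0,"dz":0,"rx":0,"ry":0,"rz":0,"grip":-1},{"dx":0,"dy":0,"dz":0,"rx":0,"ry":0,"rz":0,"grip":-1}], "grip_force": 50}}

```text
clock: 7.9
ee_pos: [0.5895, -0.0144, 0.0718]
tcp_rot: [2.109, 2.094, -0.241]
force: [-0.1, -1.1, -1.1]
width: 0.0405
gripper_force: 51.5
```

```bash
python3 - <<'E'
from h import *
s=r.sense(); print(s['force'],s['ft_torque'])
p,q=tool(); print('tip,end',inhold(p+q.apply(np.array([MID+[.09,0,0],MID-[.1,0,0]]))).round(1).tolist())
a=look('pre',('scene','wrist'))
cv2.imwrite('pics/pre.png',np.hstack([cv2.resize(a[0][150:320,230:430],(400,340)),cv2.resize(a[1][0:240,180:460],(396,340))]))
E
```

```text
[-0.06211369 -1.0620118  -1.08317697] [0.11436593 0.01130241 0.02813539]
tip,end [[0.6, 68.9, 56.9], [0.7, -116.2, 99.7]]
```

View pics/pre.png

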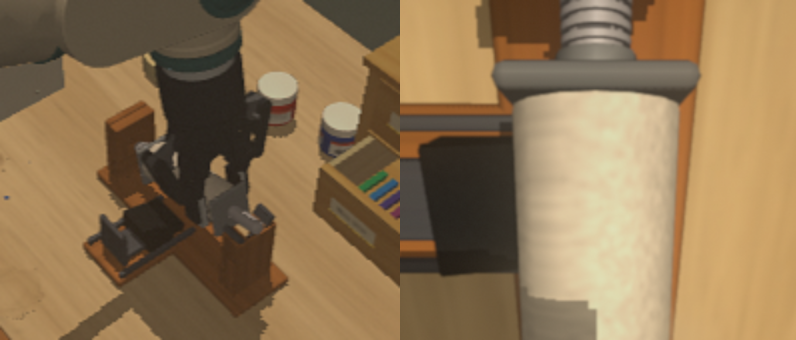

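The plain pin lies between the guides at about (245,215), and the spring end faces the left cheek. I'll feed it in along its axis.

{"api": "arm_command", "payload": {"increments": [{"dx":0.1,"dy":0,"dz":0.01,"rx":0,"ry":0,"rz":0,"grip":-1},{"dx":0.1,"dy":0,"dz":0,"rx":0,"ry":0,"rz":0,"grip":-1},{"dx":0.1,"dy":0,"dz":0,"rx":0,"ry":0,"rz":0,"grip":-1},{"dx":0.1,"dy":0,"dz":0,"rx":0,"ry":0,"rz":0,"grip":-1},{"dx":0,"dy":0,"dz":0,"rx":0,"ry":0,"rz":0,"grip":-1},{"dx":0,"dy":0,"dz":0,"rx":0,"ry":0,"rz":0,"grip":-1}], "grip_force": 50}}

```text
clock: 8.6
ee_pos: [0.5892, 0.0011, 0.0672]
tcp_rot: [2.109, 2.095, -0.243]
force: [-0.4, -1.8, -0.5]
width: 0.0402
gripper_force: 51.5
```

{"api": "arm_command", "payload": {"increments": [{"dx":0.06,"dy":0,"dz":0,"rx":0,"ry":0,"rz":0,"grip":-1},{"dx":0.06,"dy":0,"dz":0,"rx":0,"ry":0,"rz":0,"grip":-1},{"dx":0,"dy":0,"dz":0,"rx":0,"ry":0,"rz":0,"grip":-1},{"dx":0,"dy":0,"dz":0,"rx":0,"ry":0,"rz":0,"grip":-1}], "grip_force": 50}}

```text
clock: 9.0
ee_pos: [0.5892, 0.0049, 0.0663]
tcp_rot: [2.109, 2.093, -0.244]
force: [-0.2, -5.5, 0.3]
width: 0.0403
gripper_force: 51.4
```

```bash
python3 - <<'E'
from h import *
p=q=None
for th,c,z,n in [(13,7,52.5,2),(10,9,52.5,2),(7,11.5,52,2),(5,12.3,52,1),(3,12.6,51.5,1),(0,12.8,51,2)]:
    t,qt=tcp_for([0.3,86,z],th,c); p,q=plan(t,qt,n,p,q)
E
```

```text
{"dx":0.06,"dy":0,"dz":-0.01,"rx":-0.01,"ry":0.01,"rz":-0,"grip":G},
{"dx":0.06,"dy":0,"dz":-0,"rx":-0,"ry":0.01,"rz":-0,"grip":G},
end [0.5893 0.0096 0.0656] [ 0.007  0.974 -0.224]
{"dx":0.03,"dy":0,"dz":0.08,"rx":-0,"ry":0.19,"rz":-0,"grip":G},
{"dx":0.04,"dy":0,"dz":0.07,"rx":-0,"ry":0.18,"rz":-0,"grip":G},
end [0.5893 0.0111 0.0592] [ 0.007  0.985 -0.174]
{"dx":0.04,"dy":0,"dz":0.08,"rx":-0,"ry":0.19,"rz":-0,"grip":G},
{"dx":0.04,"dy":0,"dz":0.09,"rx":-0,"ry":0.19,"rz":-0,"grip":G},
end [0.5893 0.0132 0.0519] [ 0.007  0.993 -0.121]
{"dx":0.04,"dy":0,"dz":0.1,"rx":-0,"ry":0.25,"rz":-0,"grip":G},
end [0.5893 0.0143 0.0478] [ 0.007  0.996 -0.087]
{"dx":0.02,"dy":0,"dz":0.12,"rx":-0,"ry":0.25,"rz":-0,"grip":G},
end [0.5893 0.0147 0.0429] [ 0.007  0.999 -0.052]
{"dx":0.01,"dy":0,"dz":0.08,"rx":-0,"ry":0.19,"rz":-0,"grip":G},
{"dx":0.02,"dy":0,"dz":0.08,"rx":-0,"ry":0.18,"rz":-0,"grip":G},
end [0.5893 0.0156 0.0365] [ 0.007  1.    -0.   ]
```

```bash
python3 - <<'E'
from h import *
H=inhold(np.load('w2.npy')); H=H[(np.abs(H[:,1])<45)&(H[:,0]>-105)&(H[:,0]<30)&(H[:,2]>3)&(H[:,2]<70)]
for x in range(-100,10,8):
    s=H[np.abs(H[:,0]-x)<4]; print(x,[ (y,np.nanmax(s[np.abs(s[:,1]-y)<4][:,2]).round(0)) for y in (-36,-28,-20,-12,0,20,28) if (np.abs(s[:,1]-y)<4).any()])
E
```

```text
-100 [(-28, np.float64(17.0)), (-20, np.float64(12.0)), (-12, np.float64(12.0)), (0, np.float64(12.0)), (20, np.float64(12.0)), (28, np.float64(17.0))]
-92 [(-36, np.float64(7.0)), (-28, np.float64(18.0)), (-20, np.float64(12.0)), (-12, np.float64(13.0)), (0, np.float64(13.0)), (20, np.float64(17.0)), (28, np.float64(18.0))]
-84 [(-36, np.float64(8.0)), (-28, np.float64(18.0)), (-20, np.float64(57.0)), (-12, np.float64(57.0)), (0, np.float64(57.0)), (20, np.float64(57.0)), (28, np.float64(18.0))]
-76 [(-28, np.float64(16.0)), (20, np.float64(16.0)), (28, np.float64(18.0))]
-68 [(-28, np.float64(19.0)), (-20, np.float64(12.0)), (-12, np.float64(20.0)), (0, np.float64(20.0)), (20, np.float64(17.0)), (28, np.float64(18.0))]
-60 [(-36, np.float64(8.0)), (-28, np.float64(19.0)), (-20, np.float64(37.0)), (-12, np.float64(37.0)), (0, np.float64(36.0)), (20, np.float64(35.0)), (28, np.float64(18.0))]
-52 [(-36, np.float64(8.0)), (-28, np.float64(18.0)), (-20, np.float64(38.0)), (-12, np.float64(38.0)), (0, np.float64(37.0)), (20, np.float64(38.0)), (28, np.float64(18.0))]
-44 [(-28, np.float
[... 484 characters left out ...]
-20 [(-36, np.float64(12.0)), (-28, np.float64(19.0)), (-20, np.float64(29.0)), (-12, np.float64(29.0)), (0, np.float64(29.0)), (20, np.float64(29.0)), (28, np.float64(18.0))]
-12 [(-36, np.float64(13.0)), (-28, np.float64(18.0)), (-20, np.float64(27.0)), (-12, np.float64(27.0)), (0, np.float64(27.0)), (20, np.float64(27.0)), (28, np.float64(19.0))]
-4 [(-36, np.float64(12.0)), (-28, np.float64(18.0)), (-20, np.float64(12.0)), (-12, np.float64(12.0)), (0, np.float64(12.0)), (20, np.float64(16.0)), (28, np.float64(18.0))]
4 [(-36, np.float64(12.0)), (-28, np.float64(12.0)), (-20, np.float64(12.0)), (-12, np.float64(13.0)), (0, np.float64(12.0)), (20, np.float64(13.0)), (28, np.float64(12.0))]
```

{"api": "arm_command", "payload": {"increments": [{"dx":0.06,"dy":0,"dz":0,"rx":0,"ry":0.01,"rz":0,"grip":-1},{"dx":0.06,"dy":0,"dz":0,"rx":0,"ry":0.01,"rz":0,"grip":-1},{"dx":0.03,"dy":0,"dz":0.08,"rx":0,"ry":0.19,"rz":0,"grip":-1},{"dx":0.04,"dy":0,"dz":0.07,"rx":0,"ry":0.18,"rz":0,"grip":-1},{"dx":0,"dy":0,"dz":0,"rx":0,"ry":0,"rz":0,"grip":-1},{"dx":0,"dy":0,"dz":0,"rx":0,"ry":0,"rz":0,"grip":-1}], "grip_force": 50}}

```text
clock: 9.6
ee_pos: [0.5892, 0.0102, 0.0587]
tcp_rot: [2.139, 2.122, -0.19]
force: [-0.9, -8.1, 0.2]
width: 0.0409
gripper_force: 51.4
```

{"api": "arm_command", "payload": {"increments": [{"dx":0.05,"dy":0,"dz":0.08,"rx":0,"ry":0.19,"rz":0,"grip":-1},{"dx":0.05,"dy":0,"dz":0.08,"rx":0,"ry":0.19,"rz":0,"grip":-1},{"dx":0.04,"dy":0,"dz":0.1,"rx":0,"ry":0.25,"rz":0,"grip":-1},{"dx":0,"dy":0,"dz":0,"rx":0,"ry":0,"rz":0,"grip":-1},{"dx":0,"dy":0,"dz":0,"rx":0,"ry":0,"rz":0,"grip":-1}], "grip_force": 50}}

```text
clock: 10.1
ee_pos: [0.5892, 0.0123, 0.0477]
tcp_rot: [2.186, 2.166, -0.101]
force: [-1.9, -16.0, 1.4]
width: 0.0405
gripper_force: 51.5
```

```bash
python3 - <<'E'
from h import *
s=r.sense(); print(s['ft_torque'])
p=q=None
for th,c,z,n in [(3,13,51.5,1),(0,13.3,50.8,2)]:
    t,qt=tcp_for([0.3,86,z],th,c); p,q=plan(t,qt,n,p,q)
E
```

```text
[-2.42513507  0.26784745  0.17348725]
{"dx":0.08,"dy":0,"dz":0.11,"rx":-0.01,"ry":0.27,"rz":-0.02,"grip":G},
end [0.5893 0.0151 0.043 ] [ 0.006  0.999 -0.053]
{"dx":0.02,"dy":0,"dz":0.08,"rx":-0,"ry":0.19,"rz":0,"grip":G},
{"dx":0.01,"dy":0,"dz":0.09,"rx":-0,"ry":0.19,"rz":0,"grip":G},
end [0.5893 0.0161 0.0362] [0.006 1.    0.   ]
```

{"api": "arm_command", "payload": {"increments": [{"dx":0,"dy":0,"dz":0,"rx":0,"ry":0,"rz":0,"grip":-1}]}}

```text
clock: 10.2
ee_pos: [0.5892, 0.0124, 0.0478]
tcp_rot: [2.186, 2.166, -0.101]
force: [-1.9, -15.7, 1.5]
width: 0.0403
gripper_force: 51.5
```

```bash
python3 - <<'E'
from h import *
s=r.sense(); print(s['force'],s['ft_torque'])
p,q=tool(); print('tip,end',inhold(p+q.apply(np.array([MID+[.09,0,0],MID-[.1,0,0]]))).round(1).tolist())
a=look('mid',('scene','wrist'))
cv2.imwrite('pics/mid.png',np.hstack([cv2.resize(a[0][150:320,230:430],(400,340)),cv2.resize(a[1][0:240,180:460],(396,340))]))
m=r.masks_of('wrist','spindle')[0]['pixels']
H=inhold(np.load('mid_wrist.npy')[m]); 
k=(np.abs(H[:,0])<4)&(H[:,1]>-30)&(H[:,1]<45); a=np.polyfit(H[k,1],H[k,2],1); print('slope deg',np.degrees(np.arctan(a[0])),'top z at 0',a[1])
for y in range(44,76,2):
    s=H[(np.abs(H[:,1]-y)<1)]; 
    if len(s): print(y,len(s),s[:,2].max().round(1),np.percentile(s[:,0],[1,99]).round(0))
E
```

```text
[ -1.86507287 -15.69033723   1.49334782] [-2.46412669  0.24338477  0.12859957]
tip,end [[0.4, 96.4, 50.5], [0.1, -92.8, 67.8]]
slope deg -6.134698981291646 top z at 0 80.31728763250635
44 739 77.6 [-19.  20.]
46 759 77.0 [-19.  20.]
48 779 77.0 [-19.  20.]
50 786 76.8 [-19.  21.]
52 797 76.4 [-19.  20.]
54 792 76.3 [-19.  20.]
56 881 76.4 [-19.  20.]
58 828 75.8 [-19.  20.]
60 837 75.6 [-19.  20.]
62 903 75.7 [-19.  20.]
64 1225 75.8 [-20.  21.]
66 1176 76.6 [-20.  22.]
68 1029 76.2 [-20.  21.]
70 156 73.9 [-19.  20.]
72 393 63.5 [-21.  10.]
74 91 62.1 [-8. 13.]
```

View pics/mid.png

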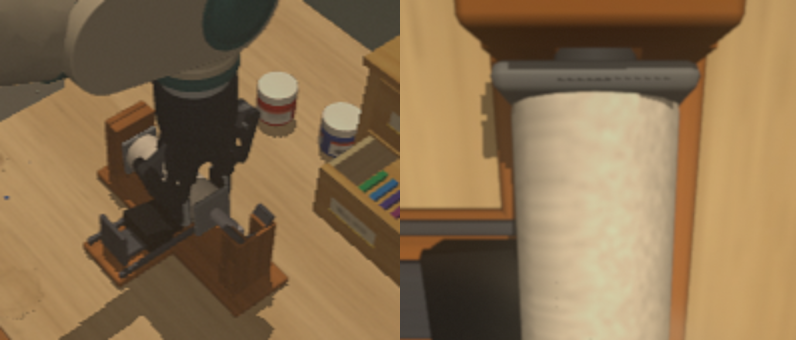

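The plate still clears the left cheek by 3–4 mm (wrist crop row 65), and the plain pin is inside the slot near (235,225). The tip is riding on the cup's floor, so I'll ease up 2 mm and read the force.

{"api": "arm_command", "payload": {"increments": [{"dx":0,"dy":0,"dz":-0.05,"rx":0,"ry":0,"rz":0,"grip":-1},{"dx":0,"dy":0,"dz":0,"rx":0,"ry":0,"rz":0,"grip":-1},{"dx":0,"dy":0,"dz":0,"rx":0,"ry":0,"rz":0,"grip":-1}]}}

```text
clock: 10.65
ee_pos: [0.5893, 0.0127, 0.0496]
tcp_rot: [2.185, 2.166, -0.101]
force: [-0.8, -14.6, -0.2]
width: 0.0403
gripper_force: 51.4
```

```bash
python3 - <<'E'
from h import *
s=r.sense(); print(s['force'],s['ft_torque'])
p,q=tool(); print('tip,end',inhold(p+q.apply(np.array([MID+[.09,0,0],MID-[.1,0,0]]))).round(1).tolist())
E
```

```text
[ -0.83181593 -14.60098995  -0.20700031] [-2.49559481  0.1402832   0.06818893]
tip,end [[0.4, 96.8, 52.4], [0.1, -92.4, 69.6]]
```

{"api": "arm_command", "payload": {"increments": [{"dx":-0.05,"dy":0,"dz":0,"rx":0,"ry":0,"rz":0,"grip":-1},{"dx":0,"dy":0,"dz":0,"rx":0,"ry":0,"rz":0,"grip":-1},{"dx":0,"dy":0,"dz":0,"rx":0,"ry":0,"rz":0,"grip":-1}]}}

```text
clock: 10.95
ee_pos: [0.5892, 0.0122, 0.0495]
tcp_rot: [2.186, 2.168, -0.098]
force: [-0.3, -8.8, -1.7]
width: 0.0406
gripper_force: 51.3
```

```bash
python3 - <<'E'
from h import *
s=r.sense(); print(s['force'],s['ft_torque'])
p,q=tool(); print('tip,end',inhold(p+q.apply(np.array([MID+[.09,0,0],MID-[.1,0,0]]))).round(1).tolist())
E
```

```text
[-0.256721   -8.75341688 -1.6809364 ] [-1.54613784 -0.02117045 -0.04758692]
tip,end [[0.3, 96.3, 52.6], [0.1, -93.0, 69.3]]
```

```bash
python3 - <<'E'
from h import *
W=np.load('mid_wrist.npy'); H=inhold(W).reshape(480,640,3)
# column profile through the middle of the pin
for u in (300,320,340,352,365):
    print('col',u)
    print([(v,*H[v,u].round(0).astype(int)) for v in range(4,76,4) if not np.isnan(H[v,u,0])])
im=cv2.imread('pics/mid_wrist.png'); h2=cv2.imread('pics/hov_wrist.png')
cv2.imwrite('pics/z.png',np.hstack([cv2.resize(im[0:110,230:430],(400,220),interpolation=cv2.INTER_CUBIC),cv2.resize(h2[0:110,230:430],(400,220),interpolation=cv2.INTER_CUBIC)]))
H=inhold(np.load('hov_wrist.npy')).reshape(480,640,3)
print('hov row 4,10',[(u,*H[v,u].round(0).astype(int)) for v in (3,10,16) for u in range(285,355,5) if not np.isnan(H[v,u,0])])
E
```

```text
col 300
[(4, np.int64(-3), np.int64(75), np.int64(90)), (8, np.int64(-4), np.int64(74), np.int64(88)), (12, np.int64(-4), np.int64(73), np.int64(89)), (16, np.int64(-4), np.int64(73), np.int64(88)), (20, np.int64(-4), np.int64(72), np.int64(86)), (24, np.int64(-4), np.int64(72), np.int64(82)), (28, np.int64(-4), np.int64(72), np.int64(76)), (32, np.int64(-5), np.int64(72), np.int64(71)), (36, np.int64(-5), np.int64(73), np.int64(60)), (40, np.int64(-5), np.int64(72), np.int64(60)), (44, np.int64(-4), np.int64(69), np.int64(73)), (48, np.int64(-4), np.int64(68), np.int64(75)), (52, np.int64(-4), np.int64(67), np.int64(74)), (56, np.int64(-4), np.int64(66), np.int64(75)), (60, np.int64(-5), np.int64(65), np.int64(74)), (64, np.int64(-5), np.int64(64), np.int64(74)), (68, np.int64(-5), np.int64(63), np.int64(74)), (72, np.int64(-5), np.int64(62), np.int64(74))]
col 320
[(4, np.int64(1), np.int64(75), np.int64(89)), (8, np.int64(1), np.int64(74), np.int64(89)), (12, np.int64(1), np.int64(74), np.int64(88)), (16, np.int64(1), np.int64(73), np.int64(87)), (20, np.int64(1), np.int64(72), np
[... 4606 characters left out ...]
4(10)), (285, np.int64(-21), np.int64(59), np.int64(11)), (290, np.int64(-18), np.int64(59), np.int64(12)), (295, np.int64(-9), np.int64(53), np.int64(122)), (300, np.int64(-7), np.int64(53), np.int64(125)), (305, np.int64(-5), np.int64(53), np.int64(125)), (310, np.int64(-4), np.int64(53), np.int64(125)), (315, np.int64(-2), np.int64(53), np.int64(126)), (320, np.int64(0), np.int64(53), np.int64(127)), (325, np.int64(1), np.int64(53), np.int64(125)), (330, np.int64(3), np.int64(53), np.int64(126)), (335, np.int64(4), np.int64(53), np.int64(125)), (340, np.int64(6), np.int64(53), np.int64(124)), (345, np.int64(15), np.int64(59), np.int64(11)), (350, np.int64(18), np.int64(59), np.int64(11))]
```

View pics/z.png

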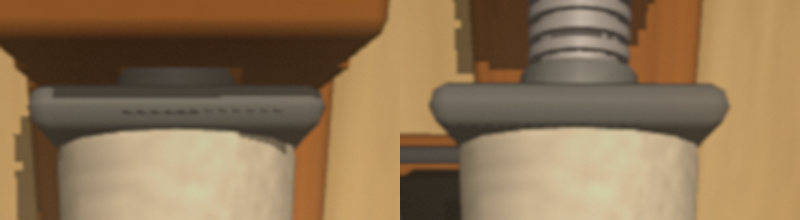

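The crop shows a collar of about 10 mm radius at the root of the spring (left half, (175,77)). It met the cup's lower edge at the mouth. The axis must stand at about z = 54 there for the collar to enter, so I'll raise it slightly and push gently.

{"api": "arm_command", "payload": {"increments": [{"dx":0,"dy":0,"dz":-0.03,"rx":0,"ry":0,"rz":0,"grip":-1},{"dx":0.04,"dy":0,"dz":0,"rx":0,"ry":0,"rz":0,"grip":-1},{"dx":0.03,"dy":0,"dz":0,"rx":0,"ry":0,"rz":0,"grip":-1},{"dx":0,"dy":0,"dz":0,"rx":0,"ry":0,"rz":0,"grip":-1},{"dx":0,"dy":0,"dz":0,"rx":0,"ry":0,"rz":0,"grip":-1}]}}

```text
clock: 11.45
ee_pos: [0.5892, 0.0131, 0.0506]
tcp_rot: [2.185, 2.166, -0.102]
force: [-1.3, -17.2, -0.3]
width: 0.04
gripper_force: 51.3
```

```bash
cat >> h.py <<'E'
def st():
    s=r.sense(); print('F',np.round(s['force'],1),'T',np.round(s['ft_torque'],2),'w',round(s['width'],4),'t',s['clock'])
    p,q=tool(); print('tip,end',inhold(p+q.apply(np.array([MID+[.09,0,0],MID-[.1,0,0]]))).round(1).tolist(),'tilt',np.degrees(np.arcsin(-q.as_matrix()[2,0])).round(2))
E
python3 -c "
from h import *
st()"
```

```text
F [ -1.3 -17.2  -0.3] T [-2.96  0.14  0.08] w 0.04 t 11.45
tip,end [[0.4, 97.1, 53.3], [0.0, -92.1, 70.7]] tilt 5.26
```

```bash
python3 - <<'E'
from h import *
p=q=None
for th,z in [(4,52.3),(3,51.7),(2,51.3),(0.5,51)]:
    t,qt=tcp_for([0.3,97.1,z],th,0); p,q=plan(t,qt,1,p,q)
E
```

```text
{"dx":0.01,"dy":0,"dz":0.09,"rx":-0.01,"ry":0.16,"rz":-0.01,"grip":G},
end [0.5892 0.0131 0.047 ] [ 0.008  0.998 -0.069]
{"dx":0.01,"dy":0,"dz":0.08,"rx":-0,"ry":0.12,"rz":-0,"grip":G},
end [0.5892 0.0133 0.0438] [ 0.008  0.999 -0.053]
{"dx":0.01,"dy":0,"dz":0.06,"rx":-0,"ry":0.13,"rz":-0,"grip":G},
end [0.5892 0.0136 0.0414] [ 0.008  0.999 -0.035]
{"dx":0.01,"dy":0,"dz":0.09,"rx":-0,"ry":0.19,"rz":-0,"grip":G},
end [0.5892 0.0138 0.0378] [ 0.008  1.    -0.008]
```

{"api": "arm_command", "payload": {"increments": [{"dx":0.01,"dy":0,"dz":0.09,"rx":0,"ry":0.16,"rz":0,"grip":-1},{"dx":0.01,"dy":0,"dz":0.04,"rx":0,"ry":0.06,"rz":0,"grip":-1},{"dx":0,"dy":0,"dz":0,"rx":0,"ry":0,"rz":0,"grip":-1},{"dx":0,"dy":0,"dz":0,"rx":0,"ry":0,"rz":0,"grip":-1}]}}

```text
clock: 11.85
ee_pos: [0.5893, 0.0127, 0.0457]
tcp_rot: [2.201, 2.18, -0.07]
force: [-1.7, -19.4, 0.9]
width: 0.0406
gripper_force: 51.4
```

```bash
python3 -c "
from h import *
st()"
```

```text
F [ -1.7 -19.4   0.9] T [-3.3   0.21  0.18] w 0.0406 t 11.85
tip,end [[0.6, 96.6, 52.1], [0.1, -93.0, 63.9]] tilt 3.56
```

```bash
python3 - <<'E'
from h import *
p=q=None
for th,z in [(3.1,53.7)]:
    t,qt=tcp_for([0.0,96.6,z],th,0); p,q=plan(t,qt,1,p,q)
E
```

```text
{"dx":0,"dy":-0.01,"dz":-0.01,"rx":-0.01,"ry":0.06,"rz":-0.02,"grip":G},
end [0.5889 0.0127 0.0461] [ 0.007  0.999 -0.054]
```

{"api": "arm_command", "payload": {"increments": [{"dx":0,"dy":-0.01,"dz":-0.01,"rx":0,"ry":0.06,"rz":-0.02,"grip":-1},{"dx":0,"dy":0,"dz":0,"rx":0,"ry":0,"rz":0,"grip":-1},{"dx":0,"dy":0,"dz":0,"rx":0,"ry":0,"rz":0,"grip":-1}]}}

```text
clock: 12.15
ee_pos: [0.5893, 0.0128, 0.0461]
tcp_rot: [2.202, 2.187, -0.06]
force: [0.9, -20.5, -0.9]
width: 0.0405
gripper_force: 51.3
```

```bash
python3 - <<'E'
from h import *
st()
a=look('m2',('scene','wrist'))
m=r.masks_of('wrist','spindle')[0]['pixels']
H=inhold(np.load('m2_wrist.npy')[m]); 
k=(np.abs(H[:,0])<4)&(H[:,1]>-30)&(H[:,1]<45); b=np.polyfit(H[k,1],H[k,2],1); print('slope deg',np.degrees(np.arctan(b[0])),'axis z at 0',b[1]-21, 'at 73',b[1]-21+73*b[0])
s=cv2.resize(a[0][200:300,260:400],(560,400),interpolation=cv2.INTER_CUBIC); w=cv2.resize(a[1][0:100,220:440],(560,255),interpolation=cv2.INTER_CUBIC)
cv2.imwrite('pics/m2.png',np.vstack([s,w])[:600])
E
```

```text
F [  0.9 -20.5  -0.9] T [-3.3  -0.15 -0.06] w 0.0405 t 12.15
tip,end [[0.3, 96.7, 53.7], [0.2, -93.0, 63.8]] tilt 3.07
slope deg -5.308763163566214 axis z at 0 58.27811672403422 at 73 51.494850168297084
```

View pics/m2.png

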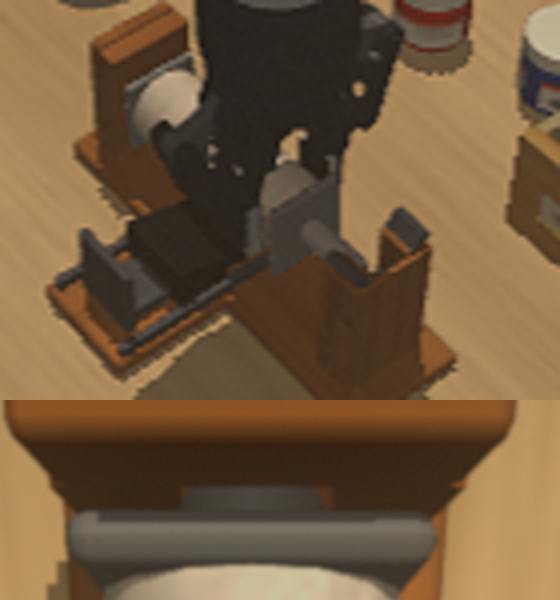

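The wrist crop and the fit show the roll has pitched about 2° in the grip. Its collar bottom is at about z = 41, below the cup's lower lip (43), and that is what blocks it. I'll back off, raise the spring end and enter centred, with a firmer grip.

```bash
cat >> h.py <<'E'
AL=2.2
def tcp2(x,yf,zm,th):
    "spindle tilt th, free tip at holder y=yf, axis height zm at the mouth y=73"
    q=Rt(90+HY,th-AL); zt=zm-(yf-73)*np.tan(np.radians(th))
    v=np.array([0,0,-.0145])+R.from_euler('y',-AL,degrees=True).apply([.129,0,0])
    t=HO+R.from_euler('z',HY,degrees=True).apply(np.array([x,yf,zt])/1000)
    return t-q.apply(v),q
def st2():
    p,q=tool(); a=np.array([0,0,-.0145]); B=R.from_euler('y',-AL,degrees=True)
    P=inhold(p+q.apply(np.array([a+B.apply([.129,0,0]),a+B.apply([-.061,0,0])])))
    d=(P[1]-P[0])/(P[1,1]-P[0,1]); s=r.sense()
    print('tip,end',P.round(1).tolist(),'zm',(P[0]+d*(73-P[0,1])).round(1)[2],'z0',(P[0]-d*P[0,1]).round(1)[2],'F',np.round(s['force'],1),'T',np.round(s['ft_torque'],2),s['clock'])
E
python3 - <<'E'
from h import *
st2()
p=q=None
for x,yf,zm,th,n in [(0.2,94.0,54.0,7,2)]:
    t,qt=tcp2(x,yf,zm,th); p,q=plan(t,qt,n,p,q)
E
```

```text
tip,end [[0.2, 96.3, 48.7], [0.2, -92.9, 66.2]] zm 50.9 z0 57.6 F [ -0.1 -20.6  -0.2] T [-3.33 -0.13 -0.04] 12.3
{"dx":-0.03,"dy":-0,"dz":-0.08,"rx":-0,"ry":-0.11,"rz":-0,"grip":G},
{"dx":-0.04,"dy":-0,"dz":-0.08,"rx":-0,"ry":-0.11,"rz":-0,"grip":G},
end [0.5893 0.0104 0.0526] [ 0.007  0.996 -0.084]
```

{"api": "arm_command", "payload": {"increments": [{"dx":-0.05,"dy":0,"dz":-0.07,"rx":0,"ry":-0.11,"rz":0,"grip":-1},{"dx":-0.06,"dy":0,"dz":-0.08,"rx":0,"ry":-0.11,"rz":0,"grip":-1},{"dx":0,"dy":0,"dz":0,"rx":0,"ry":0,"rz":0,"grip":-1},{"dx":0,"dy":0,"dz":0,"rx":0,"ry":0,"rz":0,"grip":-1}], "grip_force": 90}}

```text
clock: 12.7
ee_pos: [0.5888, 0.0115, 0.0517]
tcp_rot: [2.187, 2.176, -0.089]
force: [0.5, -9.7, -1.9]
width: 0.0394
gripper_force: 91.0
```

```bash
cat >> h.py <<'E'
def axis(tag):
    look(tag,('wrist',)); m=r.masks_of('wrist','spindle')[0]['pixels']
    H=inhold(np.load(tag+'_wrist.npy')[m]); k=(np.abs(H[:,0])<4)&(H[:,1]>-30)&(H[:,1]<45); b=np.polyfit(H[k,1],H[k,2],1)
    j=(H[:,1]>0)&(H[:,1]<45); print('cloud tilt',-np.degrees(np.arctan(b[0])).round(2),'z0',(b[1]-21).round(1),'zm',(b[1]-21+73*b[0]).round(1),'z-93',(b[1]-21-93*b[0]).round(1),'x',np.percentile(H[j,0],[2,98]).round(1))
E
python3 - <<'E'
from h import *
st2(); st(); axis('m3')
E
```

```text
tip,end [[-0.5, 95.0, 50.9], [-0.1, -93.6, 73.3]] zm 53.5 z0 62.2 F [ 0.5 -9.7 -1.9] T [-1.67 -0.08 -0.05] 12.7
F [ 0.5 -9.7 -1.9] T [-1.67 -0.08 -0.05] w 0.0394 t 12.7
tip,end [[-0.4, 95.5, 55.8], [-0.1, -93.9, 71.0]] tilt 4.58
cloud tilt 6.56 z0 62.5 zm 54.1 z-93 73.2 x [-18.7  18.5]
```

```bash
python3 - <<'E'
from h import *
p=q=None
for x,yf,zm,th,n in [(0.0,96.5,53.6,6.5,1),(0.1,99,53.6,6,2)]:
    t,qt=tcp2(x,yf,zm,th); p,q=plan(t,qt,n,p,q)
E
```

```text
{"dx":0.04,"dy":0.01,"dz":0.01,"rx":-0.01,"ry":0.03,"rz":0.01,"grip":G},
end [0.5892 0.013  0.0511] [ 0.007  0.997 -0.076]
{"dx":0.03,"dy":-0,"dz":0.01,"rx":-0,"ry":0.03,"rz":0,"grip":G},
{"dx":0.03,"dy":-0,"dz":0.02,"rx":-0,"ry":0.04,"rz":0,"grip":G},
end [0.5892 0.0153 0.0497] [ 0.007  0.998 -0.066]
```

{"api": "arm_command", "payload": {"increments": [{"dx":0.04,"dy":0.01,"dz":0.01,"rx":0,"ry":0.02,"rz":0,"grip":-1},{"dx":0.03,"dy":0,"dz":0.01,"rx":0,"ry":0.03,"rz":0,"grip":-1},{"dx":0,"dy":0,"dz":0,"rx":0,"ry":0,"rz":0,"grip":-1},{"dx":0,"dy":0,"dz":0,"rx":0,"ry":0,"rz":0,"grip":-1}], "grip_force": 90}}

```text
clock: 13.2
ee_pos: [0.5892, 0.0142, 0.0506]
tcp_rot: [2.191, 2.179, -0.082]
force: [0.6, -9.3, -2.1]
width: 0.0394
gripper_force: 91.0
```

```bash
python3 - <<'E'
from h import *
st2(); axis('m4')
E
```

```text
tip,end [[-0.1, 97.7, 50.7], [0.2, -91.1, 71.8]] zm 53.4 z0 61.6 F [ 0.6 -9.3 -2.1] T [-1.7  -0.15 -0.03] 13.2
cloud tilt 6.09 z0 62.0 zm 54.2 z-93 71.9 x [-18.5  18.9]
```

```bash
python3 - <<'E'
from h import *
p=q=None
for x,yf,zm,th,n in [(0.0,98.2,53.3,4.5,1),(0.0,98.4,53.2,3,1),(0,98.6,53.1,1.5,1),(0,98.7,53.0,0,1),(0,98.7,53,-0.8,1)]:
    t,qt=tcp2(x,yf,zm,th); p,q=plan(t,qt,n,p,q)
E
```

```text
{"dx":0.02,"dy":-0,"dz":0.09,"rx":-0.01,"ry":0.24,"rz":0.01,"grip":G},
end [0.5892 0.0147 0.0469] [ 0.007  0.999 -0.039]
{"dx":0.01,"dy":-0,"dz":0.07,"rx":-0,"ry":0.18,"rz":0,"grip":G},
end [0.5892 0.015  0.0441] [ 0.007  1.    -0.014]
{"dx":0.01,"dy":-0,"dz":0.07,"rx":-0,"ry":0.19,"rz":0,"grip":G},
end [0.5892 0.0153 0.0413] [0.007 1.    0.012]
{"dx":0.01,"dy":-0,"dz":0.07,"rx":-0,"ry":0.19,"rz":0,"grip":G},
end [0.5892 0.0158 0.0385] [0.007 0.999 0.039]
{"dx":0.01,"dy":-0,"dz":0.04,"rx":-0,"ry":0.1,"rz":0,"grip":G},
end [0.5892 0.0162 0.0369] [0.007 0.999 0.053]
```

{"api": "arm_command", "payload": {"increments": [{"dx":0.02,"dy":0,"dz":0.09,"rx":0,"ry":0.24,"rz":0,"grip":-1},{"dx":0.01,"dy":0,"dz":0.07,"rx":0,"ry":0.18,"rz":0,"grip":-1},{"dx":0,"dy":0,"dz":0,"rx":0,"ry":0,"rz":0,"grip":-1},{"dx":0,"dy":0,"dz":0,"rx":0,"ry":0,"rz":0,"grip":-1}], "grip_force": 90}}

```text
clock: 13.7
ee_pos: [0.5892, 0.0147, 0.0439]
tcp_rot: [2.222, 2.209, -0.018]
force: [-0.1, -10.1, -3.0]
width: 0.0392
gripper_force: 91.2
```

```bash
python3 - <<'E'
from h import *
st2(); axis('m5')
E
```

```text
tip,end [[-0.1, 98.0, 51.6], [0.2, -91.7, 61.7]] zm 52.9 z0 56.8 F [ -0.1 -10.1  -3. ] T [-1.77 -0.09 -0.08] 13.7
cloud tilt 2.75 z0 57.2 zm 53.7 z-93 61.7 x [-18.4  18.9]
```

{"api": "arm_command", "payload": {"increments": [{"dx":0.02,"dy":0,"dz":0.06,"rx":0,"ry":0.19,"rz":0,"grip":-1},{"dx":0.01,"dy":0,"dz":0.07,"rx":0,"ry":0.19,"rz":0,"grip":-1},{"dx":0,"dy":0,"dz":0.03,"rx":0,"ry":0.08,"rz":0,"grip":-1},{"dx":0,"dy":0,"dz":0,"rx":0,"ry":0,"rz":0,"grip":-1},{"dx":0,"dy":0,"dz":0,"rx":0,"ry":0,"rz":0,"grip":-1}], "grip_force": 90}}

```text
clock: 14.3
ee_pos: [0.5892, 0.016, 0.0375]
tcp_rot: [-2.202, -2.189, -0.052]
force: [0.2, -10.1, -2.9]
width: 0.0396
gripper_force: 91.3
```

```bash
python3 - <<'E'
from h import *
st2(); axis('m6')
E
```

```text
tip,end [[-0.1, 98.5, 53.4], [0.2, -91.4, 51.3]] zm 53.2 z0 52.4 F [  0.2 -10.1  -2.9] T [-1.89 -0.13 -0.07] 14.3
cloud tilt -0.9 z0 52.8 zm 53.9 z-93 51.3 x [-18.5  19.1]
```

```bash
python3 - <<'E'
from h import *
p=q=None
for x,yf,zm,th,n in [(0.0,94,53.2,-.6,2),(0.0,90.8,50.2,0,2)]:
    t,qt=tcp2(x,yf,zm,th); p,q=plan(t,qt,n,p,q)
E
```

```text
{"dx":-0.06,"dy":-0,"dz":-0,"rx":-0.01,"ry":-0,"rz":0.01,"grip":G},
{"dx":-0.06,"dy":-0,"dz":-0.01,"rx":-0,"ry":-0,"rz":0,"grip":G},
end [0.5892 0.0112 0.0378] [0.007 0.999 0.049]
{"dx":-0.04,"dy":-0,"dz":0.02,"rx":-0,"ry":-0.04,"rz":0,"grip":G},
{"dx":-0.04,"dy":-0,"dz":0.03,"rx":-0,"ry":-0.04,"rz":0,"grip":G},
end [0.5892 0.0081 0.0356] [0.007 0.999 0.038]
```

{"api": "arm_command", "payload": {"increments": [{"dx":-0.06,"dy":0,"dz":0,"rx":0,"ry":0,"rz":0,"grip":-1},{"dx":-0.06,"dy":0,"dz":0,"rx":0,"ry":0,"rz":0,"grip":-1},{"dx":-0.04,"dy":0,"dz":0.02,"rx":0,"ry":-0.04,"rz":0,"grip":-1},{"dx":-0.04,"dy":0,"dz":0.02,"rx":0,"ry":-0.04,"rz":0,"grip":-1},{"dx":0,"dy":0,"dz":0,"rx":0,"ry":0,"rz":0,"grip":-1},{"dx":0,"dy":0,"dz":0,"rx":0,"ry":0,"rz":0,"grip":-1}], "grip_force": 90}}

```text
clock: 15.0
ee_pos: [0.5897, 0.0088, 0.0367]
tcp_rot: [-2.207, -2.196, -0.043]
force: [-0.5, -6.7, 1.4]
width: 0.0395
gripper_force: 91.7
```

```bash
python3 - <<'E'
from h import *
st2(); axis('m7')
E
```

```text
tip,end [[0.4, 91.5, 51.3], [0.8, -98.5, 51.1]] zm 51.3 z0 51.2 F [-0.5 -6.7  1.4] T [-1.3   0.02 -0.02] 15.0
cloud tilt -0.92 z0 52.0 zm 53.2 z-93 50.5 x [-18.1  19.5]
```

{"api": "arm_command", "payload": {"increments": [{"dx":0,"dy":0,"dz":0,"rx":0,"ry":0,"rz":0,"grip":0.5},{"dx":0,"dy":0,"dz":0,"rx":0,"ry":0,"rz":0,"grip":0.5},{"dx":0,"dy":0,"dz":0,"rx":0,"ry":0,"rz":0,"grip":0.5},{"dx":0,"dy":0,"dz":0,"rx":0,"ry":0,"rz":0,"grip":0.5},{"dx":0,"dy":0,"dz":-0.3,"rx":0,"ry":0,"rz":0,"grip":0.5},{"dx":0,"dy":0,"dz":-0.8,"rx":0,"ry":0,"rz":0,"grip":0.5},{"dx":0,"dy":0,"dz":-1,"rx":0,"ry":0,"rz":0,"grip":0},{"dx":0,"dy":0,"dz":-1,"rx":0,"ry":0,"rz":0,"grip":-1},{"dx":0,"dy":0,"dz":0,"rx":0,"ry":0,"rz":0,"grip":-1},{"dx":0,"dy":0,"dz":0,"rx":0,"ry":0,"rz":0,"grip":-1}], "grip_force": 40}}

```text
clock: 16.1
ee_pos: [0.59, 0.0051, 0.1618]
tcp_rot: [-2.205, -2.197, -0.048]
force: [-0.5, -0.1, -0.8]
width: 0.0057
gripper_force: 0.0
```

```bash
python3 - <<'E'
from h import *
st(); axis('m8'); look('m8',('scene',))
H=inhold(np.load('m8_wrist.npy')); T=H[(np.abs(H[:,1])<18)&(H[:,0]>-100)&(H[:,0]<-55)&(H[:,2]>46)&(H[:,2]<62)]; print('tab',len(T),np.nanpercentile(T,[2,50,98],axis=0).round(1).tolist())
a=cv2.imread('pics/m8_scene.png'); b=cv2.imread('pics/m8_wrist.png')
cv2.imwrite('pics/m8.png',np.hstack([cv2.resize(a[180:310,240:400],(400,325),interpolation=cv2.INTER_CUBIC),cv2.resize(b,(400,300))[:325] if 0 else cv2.resize(b,(400,325))]))
E
```

```text
F [-0.5 -0.1 -0.8] T [-0.03 -0.   -0.01] w 0.0057 t 16.1
tip,end [[0.5, 87.7, 181.7], [1.1, -102.1, 173.7]] tilt -2.4
cloud tilt -0.63 z0 51.8 zm 52.6 z-93 50.7 x [-18.9  19.5]
tab 541 [[-85.6, -17.2, 46.6], [-81.4, 0.6, 55.2], [-80.0, 17.1, 57.2]]
```

View pics/m8.png

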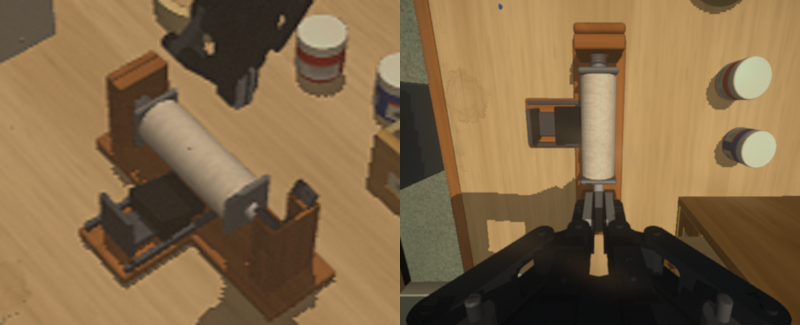

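The scene crop shows the plain pin in its pocket at (250,210) and the spring pin in the left cup. The fit says the spring end sits about 2 mm high, held there by friction, so I'll press it down gently.

```bash
python3 - <<'E'
from h import *
hp=lambda v: HO+R.from_euler('z',HY,degrees=True).apply(np.array(v)/1000)
p,q=plan(hp([0,42,90]),Rt(90+HY),4)
plan(hp([0,42,74]),Rt(90+HY),2,p,q)
E
```

```text
{"dx":0.5,"dy":0.01,"dz":0.45,"rx":-0.01,"ry":-0.08,"rz":0.01,"grip":G},
{"dx":0.5,"dy":0,"dz":0.44,"rx":-0.01,"ry":-0.07,"rz":0,"grip":G},
{"dx":0.5,"dy":0,"dz":0.44,"rx":-0,"ry":-0.08,"rz":0.01,"grip":G},
{"dx":0.52,"dy":0.01,"dz":0.43,"rx":-0.01,"ry":-0.07,"rz":0,"grip":G},
end [0.5897 0.0879 0.0901] [0.007 1.    0.   ]
{"dx":-0,"dy":-0,"dz":0.2,"rx":-0,"ry":-0,"rz":0,"grip":G},
{"dx":-0,"dy":-0,"dz":0.2,"rx":-0,"ry":-0,"rz":0,"grip":G},
end [0.5897 0.0879 0.0741] [0.007 1.    0.   ]
```

{"api": "arm_command", "payload": {"increments": [{"dx":0.5,"dy":0.01,"dz":0.44,"rx":0,"ry":-0.08,"rz":0,"grip":-1},{"dx":0.5,"dy":0,"dz":0.44,"rx":0,"ry":-0.07,"rz":0,"grip":-1},{"dx":0.5,"dy":0,"dz":0.44,"rx":0,"ry":-0.08,"rz":0,"grip":-1},{"dx":0.5,"dy":0,"dz":0.44,"rx":0,"ry":-0.07,"rz":0,"grip":-1},{"dx":0,"dy":0,"dz":0.15,"rx":0,"ry":0,"rz":0,"grip":-1},{"dx":0,"dy":0,"dz":0.15,"rx":0,"ry":0,"rz":0,"grip":-1},{"dx":0,"dy":0,"dz":0.1,"rx":0,"ry":0,"rz":0,"grip":-1},{"dx":0,"dy":0,"dz":0,"rx":0,"ry":0,"rz":0,"grip":-1},{"dx":0,"dy":0,"dz":0,"rx":0,"ry":0,"rz":0,"grip":-1}], "grip_force": 40}}

```text
clock: 17.15
ee_pos: [0.5904, 0.0862, 0.0762]
tcp_rot: [-2.227, -2.215, 0.001]
force: [-0.5, 0.4, 0.7]
width: 0.0
gripper_force: 0.0
```

{"api": "arm_command", "payload": {"increments": [{"dx":0,"dy":0,"dz":0.05,"rx":0,"ry":0,"rz":0,"grip":-1},{"dx":0,"dy":0,"dz":0.04,"rx":0,"ry":0,"rz":0,"grip":-1},{"dx":0,"dy":0,"dz":0.04,"rx":0,"ry":0,"rz":0,"grip":-1},{"dx":0,"dy":0,"dz":0,"rx":0,"ry":0,"rz":0,"grip":-1},{"dx":0,"dy":0,"dz":0,"rx":0,"ry":0,"rz":0,"grip":-1}], "grip_force": 40}}

```text
clock: 17.65
ee_pos: [0.5903, 0.0869, 0.0709]
tcp_rot: [-2.226, -2.217, 0.001]
force: [1.3, -0.4, 2.7]
width: 0.0002
gripper_force: 1.3
```

{"api": "arm_command", "payload": {"increments": [{"dx":0,"dy":0,"dz":0.03,"rx":0,"ry":0,"rz":0,"grip":-1},{"dx":0,"dy":0,"dz":0,"rx":0,"ry":0,"rz":0,"grip":-1},{"dx":0,"dy":0,"dz":0,"rx":0,"ry":0,"rz":0,"grip":-1}], "grip_force": 40}}

```text
clock: 17.95
ee_pos: [0.5908, 0.0869, 0.0706]
tcp_rot: [2.226, 2.216, 0.001]
force: [-0.2, -0.7, 7.2]
width: 0.0003
gripper_force: 3.4
```

```bash
python3 - <<'E'
from h import *
hp=lambda v: HO+R.from_euler('z',HY,degrees=True).apply(np.array(v)/1000)
q0=Rt(90+HY)
p,q=plan(hp([0,42,100]),q0,1)
p,q=plan(hp([-118,0,90]),q0,4,p,q)
p,q=plan(hp([-118,0,38]),q0,2,p,q)
E
```

```text
{"dx":0.02,"dy":-0.03,"dz":-0.73,"rx":0.01,"ry":-0,"rz":0.02,"grip":G},
end [0.5896 0.0877 0.0998] [0.007 1.    0.   ]
{"dx":-0.26,"dy":-0.74,"dz":0.06,"rx":-0,"ry":-0,"rz":0,"grip":G},
{"dx":-0.27,"dy":-0.74,"dz":0.06,"rx":-0,"ry":-0,"rz":0,"grip":G},
{"dx":-0.26,"dy":-0.73,"dz":0.06,"rx":-0,"ry":-0,"rz":0,"grip":G},
{"dx":-0.26,"dy":-0.74,"dz":0.07,"rx":-0,"ry":-0,"rz":0,"grip":G},
end [0.4713 0.0465 0.0899] [0.007 1.    0.   ]
{"dx":-0,"dy":0,"dz":0.65,"rx":-0,"ry":-0,"rz":0,"grip":G},
{"dx":-0,"dy":0,"dz":0.65,"rx":-0,"ry":-0,"rz":0,"grip":G},
end [0.4713 0.0465 0.0379] [0.007 1.    0.   ]
```

{"api": "arm_command", "payload": {"increments": [{"dx":0,"dy":0,"dz":-0.75,"rx":0,"ry":0,"rz":0,"grip":-1},{"dx":-0.26,"dy":-0.74,"dz":0.06,"rx":0,"ry":0,"rz":0,"grip":-1},{"dx":-0.27,"dy":-0.74,"dz":0.06,"rx":0,"ry":0,"rz":0,"grip":-1},{"dx":-0.26,"dy":-0.74,"dz":0.06,"rx":0,"ry":0,"rz":0,"grip":-1},{"dx":-0.26,"dy":-0.74,"dz":0.06,"rx":0,"ry":0,"rz":0,"grip":-1},{"dx":0,"dy":0,"dz":0,"rx":0,"ry":0,"rz":0,"grip":-1},{"dx":0,"dy":0,"dz":0.65,"rx":0,"ry":0,"rz":0,"grip":-1},{"dx":0,"dy":0,"dz":0.65,"rx":0,"ry":0,"rz":0,"grip":-1},{"dx":0,"dy":0,"dz":0,"rx":0,"ry":0,"rz":0,"grip":-1},{"dx":0,"dy":0,"dz":0,"rx":0,"ry":0,"rz":0,"grip":-1}], "grip_force": 40}}

```text
clock: 18.95
ee_pos: [0.4717, 0.0456, 0.0382]
tcp_rot: [-2.225, -2.216, 0.002]
force: [0.4, -0.0, 0.5]
width: 0.0003
gripper_force: 0.0
```

```bash
python3 - <<'E'
from h import *
p,q=tool(); print(inhold(p),r.sense()['force']); axis('m9')
H=inhold(np.load('m9_wrist.npy')); T=H[(np.abs(H[:,1])<18)&(H[:,0]>-95)&(H[:,0]<-55)&(H[:,2]>46)&(H[:,2]<60)]; print('tab',len(T),np.nanpercentile(T,[2,50,98],axis=0).round(1).tolist())
E
```

```text
[[-117.58519783   -0.94624685   38.16856561]] [ 0.43241293 -0.04052795  0.50267182]
cloud tilt 2.17 z0 49.2 zm 46.4 z-93 52.7 x [-20.6   0.1]
tab 1066 [[-86.2, -9.5, 46.7], [-84.4, 4.9, 55.2], [-80.4, 17.5, 56.8]]
```

{"api": "arm_command", "payload": {"increments": [{"dx":0.02,"dy":0.25,"dz":0,"rx":0,"ry":0,"rz":0,"grip":-1},{"dx":0,"dy":0.15,"dz":0,"rx":0,"ry":0,"rz":0,"grip":-1},{"dx":0,"dy":0.15,"dz":0,"rx":0,"ry":0,"rz":0,"grip":-1},{"dx":0,"dy":0.15,"dz":0,"rx":0,"ry":0,"rz":0,"grip":-1},{"dx":0,"dy":0.15,"dz":0,"rx":0,"ry":0,"rz":0,"grip":-1},{"dx":0,"dy":0,"dz":0,"rx":0,"ry":0,"rz":0,"grip":-1},{"dx":0,"dy":0,"dz":0,"rx":0,"ry":0,"rz":0,"grip":-1}], "grip_force": 60}}

```text
clock: 19.75
ee_pos: [0.5057, 0.046, 0.0376]
tcp_rot: [-2.225, -2.216, 0.001]
force: [-0.5, -0.0, 0.3]
width: -0.0002
gripper_force: 0.0
```

```bash
cat >> h.py <<'E'
def tab(tag):
    look(tag,('wrist',)); H=inhold(np.load(tag+'_wrist.npy')); p=inhold(tool()[0])[0]
    T=H[(np.abs(H[:,1]-9)<9)&(H[:,0]>p[0]+8)&(H[:,0]<p[0]+30)&(H[:,2]>50)&(H[:,2]<60)]
    print('tcp',p.round(1),'F',np.round(r.sense()['force'],1),'tab',len(T),np.nanpercentile(T,[2,10,50,98],axis=0).round(1)[:,0].tolist())
E
python3 - <<'E'
from h import *
tab('n1')
E
```

```text
tcp [-83.8  -0.2  37.6] F [-0.4  0.3 -0.3] tab 755 [-75.2, -73.1, -67.4, -63.4]
```

{"api": "arm_command", "payload": {"increments": [{"dx":0,"dy":0.12,"dz":0,"rx":0,"ry":0,"rz":0,"grip":-1},{"dx":0,"dy":0.12,"dz":0,"rx":0,"ry":0,"rz":0,"grip":-1},{"dx":0,"dy":0.12,"dz":0,"rx":0,"ry":0,"rz":0,"grip":-1},{"dx":0,"dy":0.12,"dz":0,"rx":0,"ry":0,"rz":0,"grip":-1}], "grip_force": 60}}

```text
clock: 20.2
ee_pos: [0.5245, 0.046, 0.0375]
tcp_rot: [-2.224, -2.215, 0.003]
force: [-6.1, -1.0, 2.6]
width: -0.0003
gripper_force: 2.7
```

```bash
python3 - <<'E'
from h import *
tab('n2')
E
```

```text
tcp [-64.3  -0.2  37.5] F [-2.  -0.9 -0.5] tab 707 [-55.8, -53.8, -49.2, -45.4]
```

{"api": "arm_command", "payload": {"increments": [{"dx":0,"dy":0.05,"dz":0,"rx":0,"ry":0,"rz":0,"grip":-1},{"dx":0,"dy":0.05,"dz":0,"rx":0,"ry":0,"rz":0,"grip":-1},{"dx":0,"dy":0.05,"dz":0,"rx":0,"ry":0,"rz":0,"grip":-1},{"dx":0,"dy":0.05,"dz":0,"rx":0,"ry":0,"rz":0,"grip":-1}], "grip_force": 60}}

```text
clock: 20.65
ee_pos: [0.5323, 0.0459, 0.0375]
tcp_rot: [-2.225, -2.215, 0.003]
force: [-5.5, -0.1, 1.8]
width: -0.0001
gripper_force: 2.8
```

{"api": "arm_command", "payload": {"increments": [{"dx":0,"dy":0.03,"dz":0,"rx":0,"ry":0,"rz":0,"grip":-1},{"dx":0,"dy":0.03,"dz":0,"rx":0,"ry":0,"rz":0,"grip":-1},{"dx":0,"dy":0.03,"dz":0,"rx":0,"ry":0,"rz":0,"grip":-1}], "grip_force": 60}}

```text
clock: 20.95
ee_pos: [0.5354, 0.0459, 0.0373]
tcp_rot: [-2.224, -2.215, 0.005]
force: [-8.3, -1.2, 2.7]
width: 0.0001
gripper_force: 4.3
```

{"api": "arm_command", "payload": {"increments": [{"dx":0,"dy":0.03,"dz":0,"rx":0,"ry":0,"rz":0,"grip":-1},{"dx":0,"dy":0.03,"dz":0,"rx":0,"ry":0,"rz":0,"grip":-1}], "grip_force": 60}}

```text
clock: 21.15
ee_pos: [0.5371, 0.0459, 0.0372]
tcp_rot: [-2.223, -2.214, 0.007]
force: [-11.6, -0.9, 4.6]
width: 0.0002
gripper_force: 6.1
```

```bash
python3 - <<'E'
from h import *
tab('n3')
E
```

```text
tcp [-52.1  -0.2  37.2] F [-11.   -1.1   4.6] tab 723 [-43.6, -41.4, -36.6, -32.8]
```

{"api": "arm_command", "payload": {"increments": [{"dx":0,"dy":0.02,"dz":0,"rx":0,"ry":0,"rz":0,"grip":-1},{"dx":0,"dy":0.01,"dz":0,"rx":0,"ry":0,"rz":0,"grip":-1}], "grip_force": 60}}

```text
clock: 21.4
ee_pos: [0.5379, 0.0459, 0.0371]
tcp_rot: [-2.222, -2.213, 0.008]
force: [-13.8, 0.1, 6.2]
width: -0.0001
gripper_force: 6.8
```

The push has climbed past 13 N, so the wedge is jammed. I'll back off and look.

{"api": "arm_command", "payload": {"increments": [{"dx":0,"dy":-0.2,"dz":0,"rx":0,"ry":0,"rz":0,"grip":-1},{"dx":0,"dy":-0.6,"dz":0,"rx":0,"ry":0,"rz":0,"grip":-1},{"dx":0,"dy":-0.6,"dz":0,"rx":0,"ry":0,"rz":0,"grip":-1},{"dx":0,"dy":0,"dz":-0.8,"rx":0,"ry":0,"rz":0,"grip":-1},{"dx":-0.4,"dy":0.5,"dz":-0.9,"rx":0,"ry":0,"rz":0,"grip":-1},{"dx":-0.8,"dy":0.8,"dz":-0.9,"rx":0,"ry":0,"rz":0,"grip":-1},{"dx":-0.8,"dy":0.8,"dz":-0.5,"rx":0,"ry":0,"rz":0,"grip":-1},{"dx":0,"dy":0,"dz":0,"rx":0,"ry":0,"rz":0,"grip":-1},{"dx":0,"dy":0,"dz":0,"rx":0,"ry":0,"rz":0,"grip":-1}], "grip_force": 40}}

```text
clock: 22.3
ee_pos: [0.5639, -0.0304, 0.1569]
tcp_rot: [-2.227, -2.215, -0.0]
force: [0.2, 1.0, -0.9]
width: 0.0
gripper_force: 0.0
```

```bash
python3 - <<'E'
from h import *
st(); axis('n9'); look('n9',('scene',))
H=inhold(np.load('n9_wrist.npy')); T=H[(np.abs(H[:,1])<17)&(H[:,0]>-60)&(H[:,0]<-25)&(H[:,2]>50)&(H[:,2]<60)]; print('tab',len(T),np.nanpercentile(T,[2,10,50,98],axis=0).round(1)[:,0].tolist())
m=r.masks_of('wrist','spindle')[0]['pixels']; S=H[m.ravel()]; print('spindle y ext',np.nanpercentile(S[:,1],[0.5,99.5]))
a=cv2.imread('pics/n9_scene.png'); b=cv2.imread('pics/n9_wrist.png')
cv2.imwrite('pics/n9.png',np.hstack([cv2.resize(a[180:310,240:400],(400,325),interpolation=cv2.INTER_CUBIC),cv2.resize(b,(400,325))]))
E
```

```text
F [ 0.2  1.  -0.9] T [-0.03  0.03 -0.01] w 0.0 t 22.3
tip,end [[-25.0, 52.7, 171.4], [-24.7, -137.3, 171.4]] tilt -0.02
cloud tilt -0.37 z0 54.2 zm 54.6 z-93 53.6 x [-15.4  23. ]
tab 460 [-38.2, -37.8, -35.2, -32.4]
spindle y ext [-91.55545792  73.05264354]
```

View pics/n9.png

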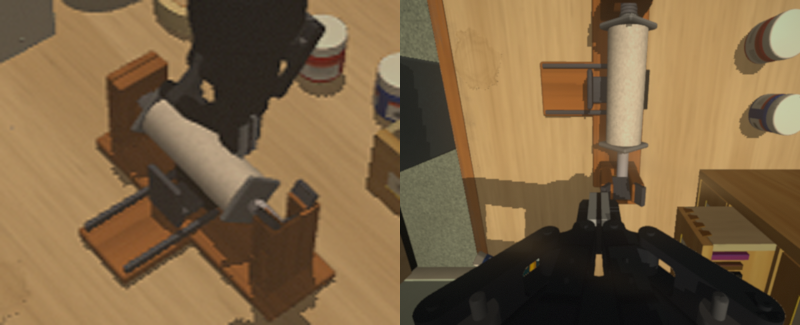

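```bash
python3 -c "
from rig import r
print(r.finish_job())"
```

```text
the job is handed in; nothing more can be done
None
```

The roll is seated in both cups and level to within about 1 mm. The brake wedge is jammed under it (last push about 14 N), and I handed the job in at about 22 s; the judge's verdict is not known.

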